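Pack good flange discs under a bayonet cap and sort out the rest

ROBOT

A 7-joint arm with a two-finger parallel gripper is mounted at the origin on the work surface. World frame = base frame: x ahead of the robot, y to its left, z up, the work surface at z = 0. Lengths are in mm, angles in rad, forces in N, time in s.
With the tool pointing down it reaches from about 350 to 900 mm from the base axis. Payload 8.1 kg.
Tool frame: the origin (TCP) lies on the centre line of the jaws, within the pads' length; the fingertips stand arm.tip_extent ahead of it and the grasp point (between the pads) lies 5 mm behind it (arm.tip_extent is the distance from the TCP to the fingertips, in mm); z points along the fingers, x is the direction in which the jaws open and shut, and the axes are right-handed (so a half turn about z gives the same grasp; the last joint's range is limited). The gripper opens to 85 mm and grips with 20 to 120 N. Pads are 22 mm wide; open, the fingers measure 114 mm over their backs; the gripper's body (76 mm by 85 mm) begins 54 mm behind the grasp point. The pads swing forward as they close: fully open they stand 13 mm farther back than shut.
Start: joints at [-1.435, 0.434, 0.025, 1.573, -0.012, 1.134, -0.075], TCP at [147.862, 607.27, 245.323] pointing down, gripper open.
Joint ranges: [-2.62, 2.62], [-0.44, 2.09], [-1.27, 1.32], [0.08, 2.57], [-1.32, 4.46], [0.12, 2], [-2.74, 2.74]. Speed limits (rad/s): [2.22, 2.22, 3.01, 3.01, 3.14, 3.14, 3.14].

INTERFACE

Orientations are given as a unit quaternion [w, x, y, z].
In Python, from station import arm gives the robot as it stands.
- The arm moves only by the tool play_rows, never from a script. Its argument "targets" is a list of rows, each a list of 7 numbers: the shift along the tool's x, y, z in cm, then the turn, a rotation vector about the tool's x, y, z in rad, then the opening, from 0 (shut) to 1 (fully open). In form: [[dx, dy, dz, ax, ay, az, jaw], ...]. A call has 1 to 20 rows; each row is the pose to reach, as a shift and turn from the pose commanded when the call began, along the tool's axes at that moment; what a row does not reach only later rows make up. A row lasts 1/8 s, in which the tool goes at most 62.5 mm and 10.7 degrees, less where a joint would pass 70% of its speed; a pose out of reach is approached as far as the arm can. A call with a gripper value outside its range is refused whole. The fingers move at their own pace and stop on an object; "force" is the grip in N (left out, the last holds). Time passes only in rows, so rows that repeat a pose let the fingers close. It gives the time, the measured TCP pose, the force and the opening at its end, in the units of the state.
- arm.state(): the state, without advancing time (a new reading comes with each control period).
- arm.capture(name): name is "side" or "top" or "wrist"; returns the picture (400x640x3 uint8, red, green, blue); there is no depth.
- arm.camera_info(name): a dict with "K" (3x3 intrinsics, pixels), "origin" and "rotation" of the camera in the world; the wrist camera has in their place "hand_eye" (4x4, takes a point from camera to tool coordinates, whose origin is the TCP and whose axes are the tool frame's). Camera axes: x right, y down, z forward; pixel columns grow to the right and rows downward; lengths in mm; the calibration is good to about 2 mm. A picture is of the moment at which its call begins: read the wrist's pose just before it. camera_info takes no time and is no camera call.
- arm.finish_job(): hands the job in, once; it reports no verdict.
The state is a dict: "time_s": time; "joints": joint angles; "qd": joint speeds; "joint_torque": joint torques, N m; "tool_pos": TCP position; "tool_rot": TCP orientation; "force": force on the tool from outside, world axes, zero at the start; "wrist_torque": the same for the moment, N m; "gripper_width": finger opening in mm.
Only numpy, scipy, OpenCV 4.12 (cv2) and the standard library are available. Lean on these libraries where they do the work, as an engineer would, in place of code of your own. Each camera call takes 0.05 s, during which the arm holds its last target.

TASK

Sort the painted flange discs on the bench: stack all the green ones flat and centred on the carrier's round pedestal, and put every red disc in the red tray and every yellow one in the yellow tray. When the green stack is complete, hang the cap over it with its three orange feet on the white entry steps of the blue hooks, twist it clockwise (seen from above) until all the feet drop into the locking notches, and let go. Leave the tools and other things on the bench where they are.

Things in the scene. Friction and masses are not known exactly. Their poses are not given: they have to be found in the camera images.
- green1_mid (a point): centre of a green flat round flange disc with a dark bore and six bolt holes on both faces (solid to the touch), 54 mm across, 12 mm thick, about 80 g, lying flat at the start; z is the disc's axis. May be absent (then no pose).
- green2_mid (a point): centre of a green flat round flange disc with a dark bore and six bolt holes on both faces (solid to the touch), 54 mm across, 12 mm thick, about 80 g, lying flat at the start; z is the disc's axis. May be absent (then no pose).
- green3_mid (a point): centre of a green flat round flange disc with a dark bore and six bolt holes on both faces (solid to the touch), 54 mm across, 12 mm thick, about 80 g, lying flat at the start; z is the disc's axis. May be absent (then no pose).
- red1_mid (a point): centre of a red flat round flange disc with a dark bore and six bolt holes on both faces (solid to the touch), 54 mm across, 12 mm thick, about 80 g, lying flat at the start; z is the disc's axis. May be absent (then no pose).
- red2_mid (a point): centre of a red flat round flange disc with a dark bore and six bolt holes on both faces (solid to the touch), 54 mm across, 12 mm thick, about 80 g, lying flat at the start; z is the disc's axis. May be absent (then no pose).
- yellow1_mid (a point): centre of a yellow flat round flange disc with a dark bore and six bolt holes on both faces (solid to the touch), 54 mm across, 12 mm thick, about 80 g, lying flat at the start; z is the disc's axis. May be absent (then no pose).
- yellow2_mid (a point): centre of a yellow flat round flange disc with a dark bore and six bolt holes on both faces (solid to the touch), 54 mm across, 12 mm thick, about 80 g, lying flat at the start; z is the disc's axis. May be absent (then no pose).
- carrier: fixed round grey base, 160 mm across, 24 mm high, with an aluminium pedestal (60 mm across, top 50 mm above the bench) and around it, 50 to 70 mm from the axis, three blue bayonet hooks 120 degrees apart, 54 mm high. Origin: centre of the underside, z up, x through the middle of one entry. Each hook, clockwise from above: back stop, white entry step, roofed ledge, notch, end stop.
- carrier_plate (a point): centre of the pedestal's flat top (50 mm above the bench), where the green stack belongs; z up
- carrier_entry (a point): middle of one white entry step, on its top face (34 mm above the bench), 55 mm from the axis, open to above, 24 mm wide round the axis; the other two lie 120 degrees either way. Clockwise of it runs a ledge at the same height under the blue roof, 14 mm clear between ledge and roof.
- carrier_notch (a point): middle of the floor of that hook's locking notch: 55 mm from the axis, 48 degrees clockwise of the entry seen from above, 10 mm below the ledge (24 mm above the bench), about 17 mm wide, still under the roof, a stop at its end; the other two lie 120 degrees either way
- cap_grip (a point): grip point in the cap's black fin handle, on the cap's axis, 96 mm above the feet's undersides. Loose cap, about 0.25 kg, 120 mm across, standing on three legs (inner faces 40 mm from the axis); steel top 94 mm across, its faces 70 and 76 mm up; fin 60 mm long, 14 mm thick, 76 to 110 mm up. z up; x along the fin, over foot 0; pinch it across y.
- tray_red: fixed red open tray for the red discs, outside 140 mm (x) by 130 mm (y), 35 mm high, walls and floor about 4 mm; origin: centre of the underside, not turned
- tray_yellow: fixed yellow open tray for the yellow discs, same size and origin; it may have changed places with the red one
- cap_foot0 (a point): underside of the cap's foot 0, 55 mm from the cap's axis, 0 degrees counter-clockwise from foot 0 seen from above; the orange foot points outward (40 to 60 mm from the axis), 12 mm wide, 8 mm high; all three are alike
- cap_foot1 (a point): underside of the cap's foot 1, 55 mm from the cap's axis, 120 degrees counter-clockwise from foot 0 seen from above; the orange foot points outward (40 to 60 mm from the axis), 12 mm wide, 8 mm high; all three are alike
- cap_foot2 (a point): underside of the cap's foot 2, 55 mm from the cap's axis, 240 degrees counter-clockwise from foot 0 seen from above; the orange foot points outward (40 to 60 mm from the axis), 12 mm wide, 8 mm high; all three are alike
- vblock: bystander, to be left alone: dark steel V-block, 50 x 50 x 40 mm, among the discs; origin on its underside
- screwdriver: bystander, to be left alone: screwdriver at the back; origin on its underside
- wrench: bystander, to be left alone: wrench at the back; origin on its underside
- brush: bystander, to be left alone: bench brush at the back left; origin on its underside
- paste: bystander, to be left alone: grey jar of paste, 70 mm across, 60 mm high, at the back; origin on its underside
- file: bystander, to be left alone: flat file with a wooden handle, 300 mm long, at the left near the robot; origin on its underside
Things that resemble listed ones, but are neither listed nor needed, are in the scene too. What is shaped like the part that bears green3_mid but brown or pink is not meant.

How it is judged:
By the outcome, as a careful person would: the job done as asked, in the order asked, and still so for the second after the job is handed in, with the robot touching nothing.
Of green1, green2, green3 only 2 to 3 are there at a start; the rules pass over those that are not, and their reading is None.
Of red1, red2, yellow1, yellow2 only 3 to 4 are there at a start; the rules pass over those that are not, and their reading is None.
At some moment in a run one of red1, red2, yellow1, yellow2 may be knocked a few centimetres aside while the robot is not near it.
It also fails if it takes over 210 s, if anything falls off the work surface, if the arm or the gripper's body presses on something with over 40 N, if the wrist force passes 120 N, or if a joint passes its speed limit or range.

## Working session

There is one attempt and no reset: what is moved stays moved. The work goes in short steps, Python scripts to look and compute and a tool call to move; the robot and the scene stay as the last step left them, time stands still between calls to the robot, and variables do not carry over. Pictures are saved under pics/ and viewed, and the job is handed in when it is done.

Besides the shell and the picture viewer there is one more tool, called after "Request:" as a command line: name --pt "numbers of a row" for each row, then --argument value for the rest. play_rows: Moves the arm, as the interface text tells. Its arguments: {"type":"object","properties":{"targets":{"type":"array","items":{"type":"array","items":{"type":"number"}}},"force":{"type":"number"}},"required":["targets"]}

```bash
ls; mkdir -p pics; python3 - <<'E'
from station import arm
import cv2,numpy as np
print(arm.state(), arm.tip_extent)
for n in ("side","top","wrist"):
    im=arm.capture(n); cv2.imwrite(f"pics/a_{n}.png",im[:,:,::-1])
    print(n,arm.camera_info(n))
E
```

```text
pics
{'time_s': 0.0, 'joints': array([-1.43461065,  0.43524578,  0.02493064,  1.57408588, -0.01162599,
        1.13398235, -0.07512376]), 'qd': array([-8.23570953e-04, -3.06703676e-04,  4.76534211e-04, -2.06184605e-03,
        3.64007139e-05,  6.54787882e-04, -5.58133809e-04]), 'joint_torque': array([-1.28414369e-03, -6.70443392e+01,  1.02455478e+00, -3.16229761e+01,
        1.55355048e-02,  1.21119723e-02, -7.12205548e-06]), 'tool_pos': array([147.73531391, 606.79975926, 244.51561651]), 'tool_rot': array([ 5.26347246e-04,  7.86316206e-01,  6.17823764e-01, -5.86920555e-04]), 'force': array([-0.14890802, -0.23389675, -0.2999129 ]), 'wrist_torque': array([-0.05679441,  0.03439904, -0.02330345]), 'gripper_width': 85.74132588964925} 14.0
side {'K': array([[434.00638907,   0.        , 318.1490295 ],
       [  0.        , 434.00638907, 201.77869658],
       [  0.        ,   0.        ,   1.        ]]), 'origin': array([ 345.68053116, -675.62542681,  754.11714413]), 'rotation': array([-0.38081947,  0.91195604, -0.14357339,  0.05195565])}
top {'K': array([[412.40888931,   0.        , 320.82437801],
       [  0.        , 412.40888931, 204.09785782],
       [  0.        ,   0.        ,   1.        ]]), 'origin': array([ 325.0852743 ,  -14.99093552, 1074.04268105]), 'rotation': array([-0.08725549,  0.72169599, -0.68149696,  0.0842809 ])}
wrist {'K': array([[319.46060133,   0.        , 318.56492105],
       [  0.        , 319.46060133, 201.98169472],
       [  0.        ,   0.        ,   1.        ]]), 'hand_eye': array([[ 9.99997419e-01,  2.25893616e-03,  2.43372659e-04,
        -8.03966738e-01],
       [-2.22704818e-03,  9.53364385e-01,  3.01813502e-01,
        -7.63928334e+01],
       [ 4.49754608e-04, -3.01813265e-01,  9.53366955e-01,
        -1.28788461e+02],
       [ 0.00000000e+00,  0.00000000e+00,  0.00000000e+00,
         1.00000000e+00]])}
```

View pics/a_top.png

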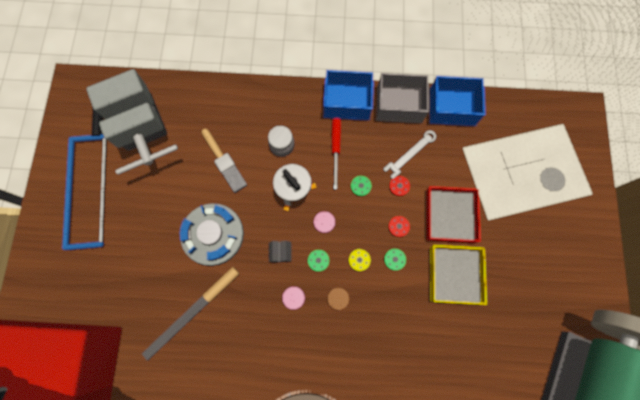

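View pics/a_side.png

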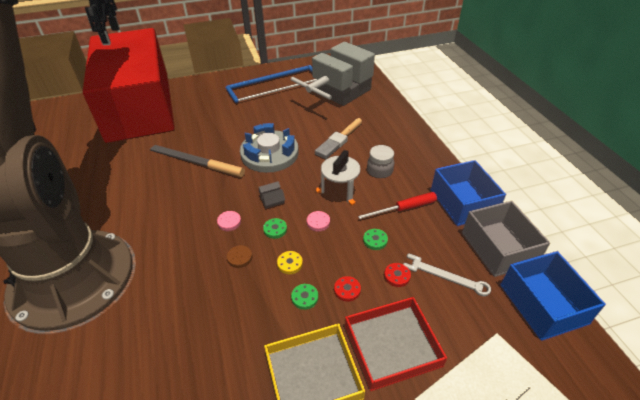

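View pics/a_wrist.png

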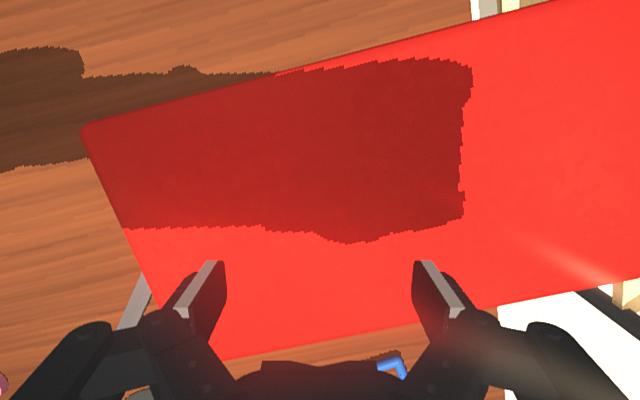

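The top view shows green discs at (361,185), (318,260) and (395,259), red at (400,185) and (399,226), and yellow at (360,260). The look-alikes are pink at (324,222) and (293,298) and brown at (338,298). The cap is at (292,185), the carrier at (211,233), the red tray at (454,215) and the yellow tray at (459,275).

```bash
cat > h.py <<'E'
import numpy as np,cv2
from scipy.spatial.transform import Rotation as R
from station import arm
def rot(q): return R.from_quat([q[1],q[2],q[3],q[0]])
def cam(name,st=None):
    ci=arm.camera_info(name)
    if name!="wrist": return ci["K"],np.array(ci["origin"]),rot(ci["rotation"]).as_matrix()
    T=np.array(ci["hand_eye"]); Rt=rot(st["tool_rot"]).as_matrix()
    return ci["K"],Rt@T[:3,3]+st["tool_pos"],Rt@T[:3,:3]
def ray(c,uv,z):
    K,o,M=c; d=M@np.linalg.inv(K)@np.array([uv[0],uv[1],1.]); return o+d*(z-o[2])/d[2]
def proj(c,p):
    K,o,M=c; q=K@(M.T@(np.asarray(p,float)-o)); return q[:2]/q[2]
RNG={'green':[(45,80)],'red':[(0,6),(174,180)],'yellow':[(22,34)]}
def blobs(im,col,lo=60,smin=140,vmin=70):
    h=cv2.cvtColor(im,cv2.COLOR_RGB2HSV); m=np.zeros(h.shape[:2],np.uint8)
    for a,b in RNG[col]: m|=cv2.inRange(h,(a,smin,vmin),(b,255,255))
    m=cv2.morphologyEx(m,cv2.MORPH_CLOSE,np.ones((3,3)))
    cs,_=cv2.findContours(m,cv2.RETR_EXTERNAL,cv2.CHAIN_APPROX_NONE)
    out=[]
    for c in cs:
        if cv2.contourArea(c)>lo: 
            x,y,w,hh=cv2.boundingRect(c); M=cv2.moments(c)
            out.append((M['m10']/M['m00'],M['m01']/M['m00'],w,hh,cv2.contourArea(c)))
    return out
def snap(name,fn):
    st=arm.state(); im=arm.capture(name); cv2.imwrite("pics/"+fn,im[:,:,::-1]); return st,im,cam(name,st)
# move planner: world target for TCP and tool yaw -> row shift in tool axes
def rel(st_pos,st_q,pos,Rtarget):
    Rt=rot(st_q); d=Rt.inv().apply(np.asarray(pos)-st_pos)/10
    return np.round(d,2),np.round((Rt.inv()*Rtarget).as_rotvec(),3)
def down(yaw): # tool z down, tool x at yaw in world
    x=np.array([np.cos(yaw),np.sin(yaw),0]);z=np.array([0,0,-1.]);return R.from_matrix(np.c_[x,np.cross(z,x),z])
E
python3 - <<'E'
from h import *
for n in("top","side"):
    im=cv2.imread(f"pics/a_{n}.png")[:,:,::-1].copy(); c=cam(n)
    for col in RNG:
        for b in blobs(im,col):
            print(n,col,np.round(b,0),np.round(ray(c,b[:2],9 if 'top'==n else 8),0))
c=cam("top")
for nm,uv,z in [("pedestal",(208,232),50),("cap",(291,182),76),("base",(211,234),24),("redtray",(454,215),20),("yel",(459,275),20)]: print(nm,ray(c,uv,z))
im=cv2.imread("pics/a_top.png"); 
cv2.imwrite("pics/crop.png",cv2.resize(im[140:300,160:420],None,fx=3,fy=3,interpolation=cv2.INTER_CUBIC))
s=arm.state();print(s['tool_pos'])
E
```

```text
top green [360. 186.  19.  18. 182.] [ 644. -105.    9.]
top red [  57.  360.  122.   80. 8654.] [162. 614.   9.]
top red [399. 226.  22.  21. 340.] [ 542. -210.    9.]
top red [ 453.  215.   55.   58. 2871.] [ 581. -353.    9.]
top red [399. 186.  22.  21. 310.] [ 652. -211.    9.]
top red [336. 136.  11.  35. 277.] [787. -33.   9.]
top yellow [359. 260.  23.  24. 392.] [ 448. -110.    9.]
top yellow [ 458.  274.   58.   62. 3206.] [ 424. -363.    9.]
side green [304. 296.  27.  24. 472.] [ 455. -202.    8.]
side green [375. 239.  24.  20. 316.] [ 648. -108.    8.]
side green [275. 228.  23.  20. 302.] [442.  -5.   8.]
side red [ 394.  343.  102.   94. 6100.] [ 583. -349.    8.]
side red [347. 288.  27.  26. 520.] [ 542. -212.    8.]
side red [397. 274.  27.  25. 483.] [ 653. -212.    8.]
side red [417. 201.  41.  20. 406.] [790. -29.   8.]
side red [ 128.   86.   92.  116. 8020.] [118. 780.   8.]
side yellow [ 314.  353.  101.   76. 1025.] [ 439. -323.    8.]
side yellow [289. 262.  24.  23. 398.] [ 448. -111.    8.]
pedestal [490.42002165 275.77268916  50.        ]
cap [625.56528747  74.89253952  76.        ]
base [489.87034609 274.80828668  24.        ]
redtray [ 577.0741989  -352.78954654   20.        ]
yel [ 422.10552252 -362.19173043   20.        ]
[147.76491561 606.91252243 244.71438682]
```

View pics/crop.png

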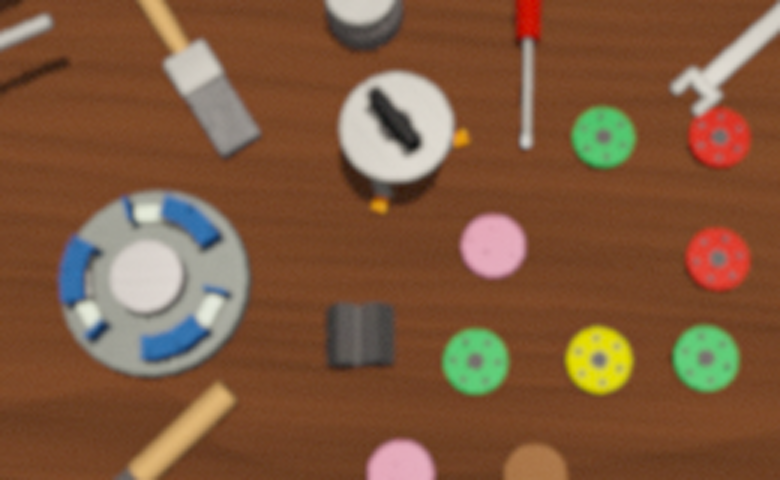

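```bash
cat >> h.py <<'E'
def plan(pos,yaw_deg):
    s=arm.state(); a,b=rel(s['tool_pos'],s['tool_rot'],pos,down(np.radians(yaw_deg)))
    print("t",round(s['time_s'],2),"pos",np.round(s['tool_pos'],1),"w",round(s['gripper_width'],1),"F",np.round(s['force'],1),"ROW",a,b)
E
python3 -c "
from h import *
plan([520,-110,260],90)"
```

```text
t 0.15 pos [147.8 606.9 244.7] w 85.3 F [ 0.3 -0.  -0.6] ROW [-60.85  53.13  -1.45] [-0.     0.001 -0.239]
```

Request:
play_rows --pt "-60.85 53.13 -1.5 0 0 -0.239 1" --pt "-60.85 53.13 -1.5 0 0 -0.239 1" --pt "-60.85 53.13 -1.5 0 0 -0.239 1" --pt "-60.85 53.13 -1.5 0 0 -0.239 1" --pt "-60.85 53.13 -1.5 0 0 -0.239 1" --pt "-60.85 53.13 -1.5 0 0 -0.239 1" --pt "-60.85 53.13 -1.5 0 0 -0.239 1" --pt "-60.85 53.13 -1.5 0 0 -0.239 1" --pt "-60.85 53.13 -1.5 0 0 -0.239 1" --pt "-60.85 53.13 -1.5 0 0 -0.239 1" --pt "-60.85 53.13 -1.5 0 0 -0.239 1" --pt "-60.85 53.13 -1.5 0 0 -0.239 1" --pt "-60.85 53.13 -1.5 0 0 -0.239 1" --pt "-60.85 53.13 -1.5 0 0 -0.239 1" --pt "-60.85 53.13 -1.5 0 0 -0.239 1" --pt "-60.85 53.13 -1.5 0 0 -0.239 1" --pt "-60.85 53.13 -1.5 0 0 -0.239 1" --pt "-60.85 53.13 -1.5 0 0 -0.239 1"

```text
time_s: 2.4
tool_pos: [520.0, -108.9, 260.4]
tool_rot: [-0.0, 0.707, 0.708, 0.0]
force: [0.2, 1.0, 0.0]
gripper_width: 85.6
```

```bash
python3 - <<'E'
from h import *
st,im,c=snap("wrist","b_wrist.png")
print(st['time_s'],st['tool_pos'],st['joints'])
for col in RNG:
    for b in blobs(im,col,300): print(col,np.round(b),np.round(ray(c,b[:2],10),1))
E
```

```text
2.4 [ 520.02821294 -108.93421126  260.44305462] [-0.29216894  0.28035714  0.51059379  1.81058773 -0.15361924  1.08959488
  1.8453021 ]
green [323. 260.  39.  35. 757.] [ 643.6 -103.4   10. ]
green [ 411.   99.   47.   50. 1762.] [440.6  -5.7  10. ]
red [371. 341.  18.  55. 700.] [773.5 -33.3  10. ]
red [ 243.  265.   40.   41. 1212.] [ 652.1 -210.3   10. ]
red [ 236.  185.   46.   44. 1516.] [ 542.4 -211.3   10. ]
red [  121.   215.   143.   117. 13962.] [ 581.1 -358.1   10. ]
yellow [ 317.  105.   48.   49. 1758.] [ 448.  -111.3   10. ]
yellow [   78.    76.   151.   143. 17406.] [ 418.3 -376.9   10. ]
```

View pics/b_wrist.png

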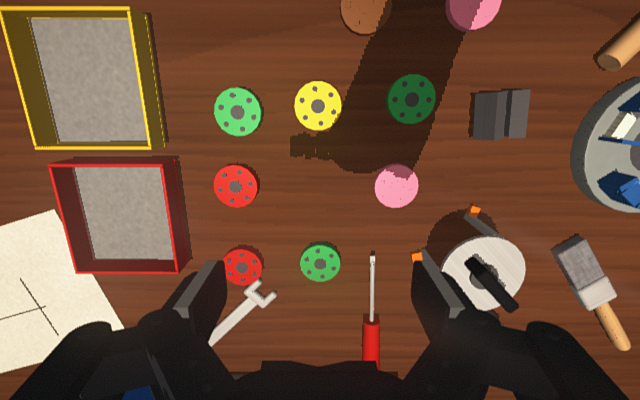

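```bash
python3 -c "
from h import *
plan([441.5,-5.5,70],90)
plan([441.5,-5.5,15],90)"
```

```text
t 2.45 pos [ 520.1 -109.1  260.4] w 85.3 F [-0.3  0.8 -0.1] ROW [10.37 -7.85 19.04] [ 0.    -0.     0.001]
t 2.45 pos [ 520.1 -109.1  260.4] w 85.3 F [-0.3  0.8 -0.1] ROW [10.36 -7.85 24.54] [ 0.    -0.     0.001]
```

Request:
play_rows --pt "10.36 -7.85 12 0 0 0 0.8" --pt "10.36 -7.85 16 0 0 0 0.8" --pt "10.36 -7.85 19 0 0 0 0.8" --pt "10.36 -7.85 19 0 0 0 0.8" --pt "10.36 -7.85 19 0 0 0 0.8" --pt "10.36 -7.85 21 0 0 0 0.8" --pt "10.36 -7.85 23 0 0 0 0.8" --pt "10.36 -7.85 24.5 0 0 0 0.8" --pt "10.36 -7.85 24.5 0 0 0 0.8" --pt "10.36 -7.85 24.5 0 0 0 0.8" --pt "10.36 -7.85 24.5 0 0 0 0.3" --pt "10.36 -7.85 24.5 0 0 0 0.3" --pt "10.36 -7.85 24.5 0 0 0 0.3" --pt "10.36 -7.85 24.5 0 0 0 0.3" --pt "10.36 -7.85 24.5 0 0 0 0.3" --pt "10.36 -7.85 24.5 0 0 0 0.3" --force 40

```text
time_s: 4.45
tool_pos: [442.6, -6.1, 16.7]
tool_rot: [0.001, 0.707, 0.707, 0.001]
force: [-2.6, -0.6, 15.8]
gripper_width: 52.1
```

```bash
python3 - <<'E'
from h import *
st,im,c=snap("wrist","c_wrist.png")
plan([490,275,180],90)
E
```

```text
t 4.5 pos [442.6  -6.1  16.7] w 52.0 F [-1.2  0.8 14.6] ROW [ 28.12   4.78 -16.3 ] [ 0.002 -0.001 -0.   ]
```

View pics/c_wrist.png

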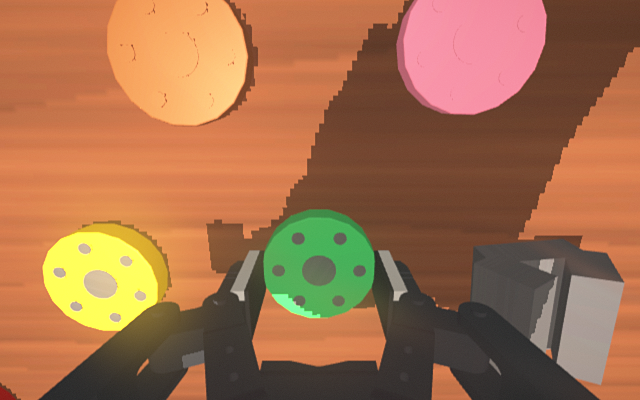

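Request:
play_rows --pt "0 0 -3 0 0 0 0.3" --pt "0 0 -8 0 0 0 0.3" --pt "6 1 -13 0 0 0 0.3" --pt "12 2 -16.3 0 0 0 0.3" --pt "18 3 -16.3 0 0 0 0.3" --pt "24 4 -16.3 0 0 0 0.3" --pt "28.1 4.8 -16.3 0 0 0 0.3" --pt "28.1 4.8 -16.3 0 0 0 0.3" --pt "28.1 4.8 -16.3 0 0 0 0.3" --pt "28.1 4.8 -16.3 0 0 0 0.3" --pt "28.1 4.8 -16.3 0 0 0 0.3"

```text
time_s: 5.88
tool_pos: [489.7, 273.7, 178.6]
tool_rot: [0.0, 0.708, 0.706, 0.0]
force: [-0.0, 0.4, -0.4]
gripper_width: 51.7
```

```bash
python3 - <<'E'
from h import *
st,im,c=snap("wrist","d_wrist.png")
print(st['tool_pos'],st['gripper_width'],st['force'])
# expected projections
for p in ([490,275,50],): print(proj(c,p))
E
```

```text
[489.69904911 273.69967523 178.61445341] 51.68486048124209 [-0.01300151  0.44810524 -0.42551321]
[321.19248903 196.80444016]
```

View pics/d_wrist.png

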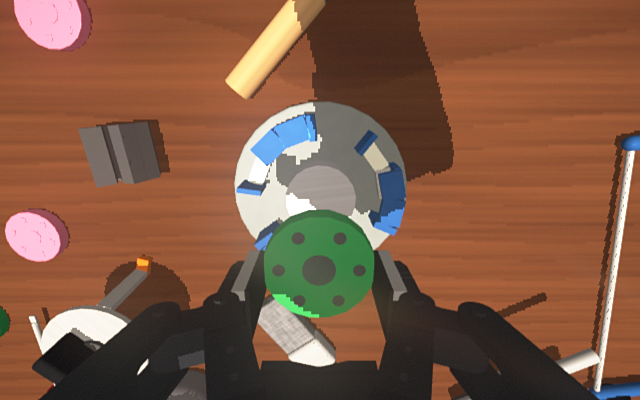

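Request:
play_rows --pt "0 4 -2 0 0 0 0.3" --pt "0 7.5 -4 0 0 0 0.3" --pt "0 7.5 -4 0 0 0 0.3" --pt "0 7.5 -4 0 0 0 0.3" --pt "0 7.5 -4 0 0 0 0.3" --pt "0 7.5 -4 0 0 0 0.3"

```text
time_s: 6.68
tool_pos: [563.6, 275.1, 218.0]
tool_rot: [-0.0, 0.707, 0.707, -0.0]
force: [0.4, -0.3, 0.2]
gripper_width: 51.5
```

```bash
python3 - <<'E'
from h import *
st,im,c=snap("wrist","e_wrist.png")
print(st['tool_pos'])
import pickle; pickle.dump((st,c),open("e.pkl","wb"))
u=proj(c,[490,275,30]).astype(int); print(u, proj(c,[490,275,50]))
cr=im[max(u[1]-110,0):u[1]+110,u[0]-130:u[0]+130]; print(max(u[1]-110,0),u[0]-130)
cv2.imwrite("pics/e_crop.png",cv2.resize(cr[:,:,::-1],None,fx=3,fy=3,interpolation=cv2.INTER_CUBIC)[:600])
E
```

```text
[563.63565347 275.1328012  217.9965586 ]
[319 104] [319.72602822 104.58020747]
0 189
```

View pics/e_crop.png

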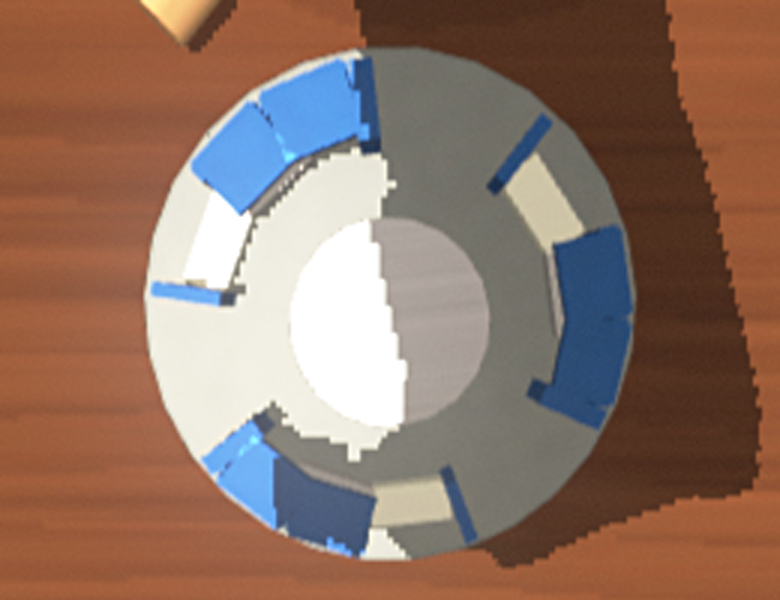

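```bash
python3 - <<'E'
from h import *
import pickle
from scipy.optimize import least_squares
st,c=pickle.load(open("e.pkl","rb"))
f=lambda x,y:(189+x/3-.33,y/3-.33)
print("ped",ray(c,f(389.5,322),50),"base",ray(c,f(389.5,303),24))
E=[(np.mean([p[0] for p in q]),np.mean([p[1] for p in q])) for q in [[(503,190),(540,153),(587,235),(545,250)],[(375,487),(445,475),(455,520),(372,527)],[(210,195),(253,215),(232,290),(188,275)]]]
P=[ray(c,f(*e),34) for e in E]
C=np.mean(P,axis=0);print("C from entries",C)
ped=ray(c,f(389.5,322),50)
for p in P: d=p-ped; print(p,np.hypot(d[0],d[1]),np.degrees(np.arctan2(d[1],d[0])))
# model overlay check
def ov(cx,cy,th):
    im=cv2.imread("pics/e_wrist.png")
    for z,r in((50,30),(24,80)):
        for t in np.linspace(0,2*np.pi,60):
            cv2.circle(im,tuple(np.round(proj(c,[cx+r*np.cos(t),cy+r*np.sin(t),z])).astype(int)),0,(0,0,255),-1)
    for k in range(3):
        a=th+k*120
        for w in np.linspace(-12.5,12.5,9):
          for rr in (50,60):
            t=np.radians(a+w); cv2.circle(im,tuple(np.round(proj(c,[cx+rr*np.cos(t),cy+rr*np.sin(t),34])).astype(int)),0,(0,0,255),-1)
    cv2.imwrite("pics/ov.png",cv2.resize(im[0:200,189:449],None,fx=3,fy=3,interpolation=cv2.INTER_NEAREST))
d=[np.degrees(np.arctan2(*(p-ped)[1::-1]))%120 for p in P]; print(d)
ov(ped[0],ped[1],np.mean(d))
# disc offset in tool frame
K,o,M=c; Rt=rot(st['tool_rot']).as_matrix()
w=ray(c,(319,270),st['tool_pos'][2]-4.7); print("disc in tool",Rt.T@(w-st['tool_pos']))
E
```

```text
ped [492.06819224 273.91936284  50.        ] base [486.65071615 273.8914326   24.        ]
C from entries [492.62980499 274.72083525  34.        ]
[458.84450064 320.46871063  34.        ] 57.189644725651284 125.51660982596502
[549.48992265 281.44719574  34.        ] 57.91306753561664 7.468728340661057
[469.55499168 222.24659937  34.        ] 56.36416133830045 -113.54217685305815
[np.float64(5.51660982596502), np.float64(7.468728340661057), np.float64(6.457823146941848)]
disc in tool [-0.69330853 -0.83939599  4.70083708]
```

View pics/ov.png

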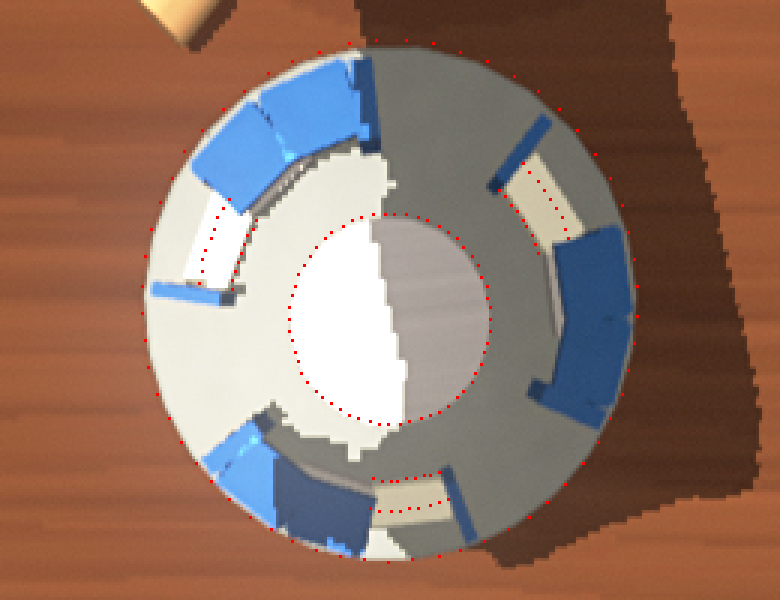

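```bash
python3 -c "
from h import *
plan([492.3,274.6,68.0],90)"
```

```text
t 6.72 pos [563.8 275.1 218.1] w 51.9 F [ 0.2  0.  -0.5] ROW [-0.05 -7.15 15.01] [-0.001  0.     0.001]
```

Request:
play_rows --pt "-0.05 -4 3 0 0 0 0.3" --pt "-0.05 -7.15 7 0 0 0 0.3" --pt "-0.05 -7.15 11 0 0 0 0.3" --pt "-0.05 -7.15 13 0 0 0 0.3" --pt "-0.05 -7.15 14 0 0 0 0.3" --pt "-0.05 -7.15 14.6 0 0 0 0.3" --pt "-0.05 -7.15 15 0 0 0 0.3" --pt "-0.05 -7.15 15 0 0 0 0.3" --pt "-0.05 -7.15 15 0 0 0 0.3" --pt "-0.05 -7.15 15 0 0 0 0.3"

```text
time_s: 7.98
tool_pos: [493.2, 274.6, 68.7]
tool_rot: [0.0, 0.707, 0.707, 0.0]
force: [-0.7, -0.0, -0.7]
gripper_width: 51.6
```

Request:
play_rows --pt "0 -0.05 0.14 0 0 0 0.3" --pt "0 -0.05 0.14 0 0 0 0.3" --pt "0 -0.05 0.14 0 0 0 0.3" --pt "0 -0.05 0.14 0 0 0 0.73" --pt "0 -0.05 0.14 0 0 0 0.73" --pt "0 -0.05 0.14 0 0 0 0.73" --pt "0 -0.05 0.14 0 0 0 0.73" --pt "0 -0.05 -1 0 0 0 0.73" --pt "0 1 -4 0 0 0 0.73" --pt "0 7 -14 0 0 0 0.73" --pt "0 7 -14 0 0 0 0.73" --pt "0 7 -14 0 0 0 0.73" --pt "0 7 -14 0 0 0 0.73" --pt "0 7 -14 0 0 0 0.73"

```text
time_s: 9.72
tool_pos: [561.6, 274.4, 207.1]
tool_rot: [-0.001, 0.707, 0.707, -0.001]
force: [-0.8, 0.3, 0.3]
gripper_width: 62.5
```

```bash
cat > chk.py <<'E'
from h import *
import sys
fn=sys.argv[1]; z=float(sys.argv[2])
st,im,c=snap("wrist",fn)
print(st['tool_pos'])
u=proj(c,[492,274.5,50]).astype(int); y0=max(u[1]-100,0);x0=u[0]-130
for b in blobs(im,'green',800): print(np.round(b),"world",np.round(ray(c,b[:2],z),1))
for r,zz,col in((30,50,(0,0,255)),(27,z,(255,0,255))):
  for t in np.linspace(0,2*np.pi,60): cv2.circle(im,tuple(np.round(proj(c,[492+r*np.cos(t),274.3+r*np.sin(t),zz])).astype(int)),0,col[::-1],-1)
cv2.imwrite("pics/crop_"+fn,cv2.resize(im[y0:y0+200,x0:x0+260,::-1],None,fx=3,fy=3,interpolation=cv2.INTER_NEAREST))
s=im
plan([644.5,-104.5,100],90)
E
python3 chk.py f.png 62
```

```text
[561.59298278 274.39165864 207.09814363]
[ 332.  105.   40.   65. 1435.] world [487.8 284.4  62. ]
t 9.78 pos [561.7 274.4 207.1] w 62.4 F [-0.4  0.2 -0.2] ROW [-37.89   8.27  10.73] [-0.002  0.001  0.001]
```

View pics/crop_f.png

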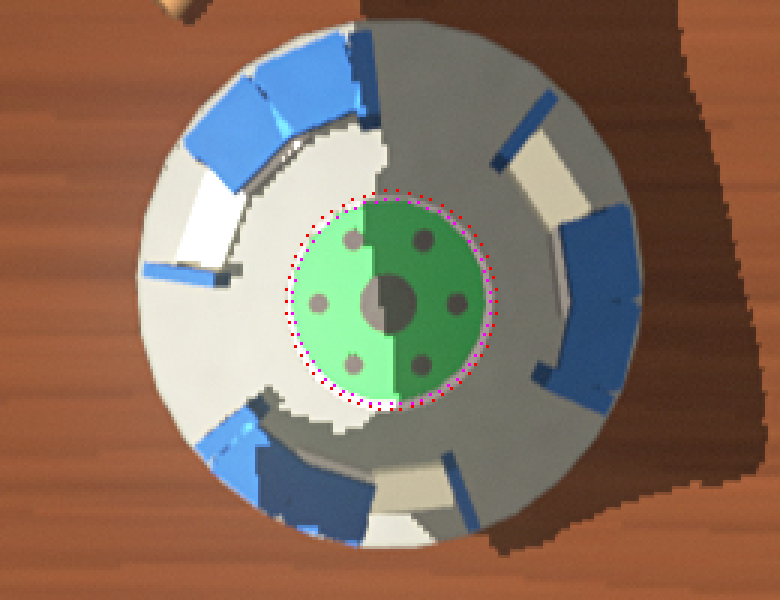

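```bash
python3 -c "
from h import *
plan([644.5,-104.5,18.5],90)"
```

```text
t 9.78 pos [561.7 274.4 207.1] w 62.4 F [-0.4  0.2 -0.2] ROW [-37.88   8.29  18.88] [-0.002  0.001  0.001]
```

Request:
play_rows --pt "-12 2.5 0 0 0 0 0.8" --pt "-24 5 0 0 0 0 0.8" --pt "-32 7 0 0 0 0 0.8" --pt "-37.9 8.3 4 0 0 0 0.8" --pt "-37.9 8.3 9 0 0 0 0.8" --pt "-37.9 8.3 12 0 0 0 0.8" --pt "-37.9 8.3 12 0 0 0 0.8" --pt "-37.9 8.3 12 0 0 0 0.8" --pt "-37.9 8.3 12 0 0 0 0.8" --pt "-37.9 8.3 12 0 0 0 0.8" --pt "-37.9 8.3 12 0 0 0 0.8"

```text
time_s: 11.15
tool_pos: [646.6, -103.1, 89.2]
tool_rot: [0.0, 0.706, 0.708, 0.001]
force: [-0.0, 0.5, 1.0]
gripper_width: 68.2
```

```bash
python3 - <<'E'
from h import *
st,im,c=snap("wrist","g.png")
for col in RNG:
  for b in blobs(im,col,300): print(col,np.round(b),np.round(ray(c,b[:2],12),1))
plan([644.5,-104.5,18.5],90)
E
```

```text
green [ 325.  210.   70.   65. 2090.] [640.8 -99.7  12. ]
red [396. 343.  19.  55. 510.] [751.9 -42.6  12. ]
red [ 166.  224.   86.   78. 4845.] [ 651.6 -209.3   12. ]
red [ 139.   51.  102.  101. 7722.] [ 542.5 -209.8   12. ]
red [  25.  138.   69.  236. 9416.] [ 593.2 -291.    12. ]
t 11.2 pos [ 646.5 -103.4   89.1] w 68.3 F [-0.1  0.2 -0.4] ROW [-0.12 -0.21  7.06] [ 0.001 -0.     0.002]
```

View pics/g.png

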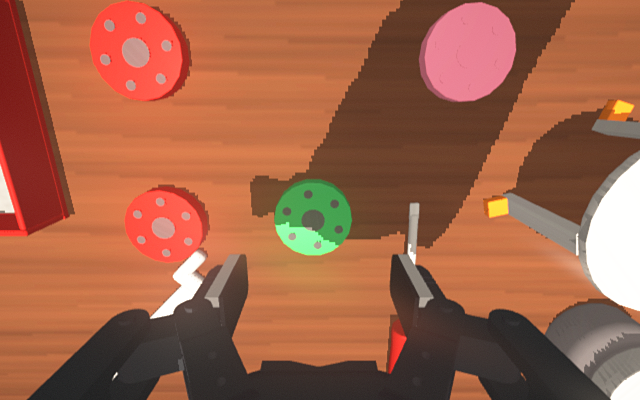

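```bash
python3 - <<'E'
from h import *
s=arm.state();c=cam("wrist",s); w=ray(c,(313,217.5),12); print(w); plan([w[0],w[1]+.7,18.5],90)
E
```

```text
[ 646.29916054 -108.06685026   12.        ]
t 11.2 pos [ 646.5 -103.4   89.1] w 68.3 F [-0.1  0.2 -0.4] ROW [-0.4  -0.03  7.06] [ 0.001 -0.     0.002]
```

Request:
play_rows --pt "-0.4 0 2 0 0 0 0.8" --pt "-0.4 0 4 0 0 0 0.8" --pt "-0.4 0 6 0 0 0 0.8" --pt "-0.4 0 7.05 0 0 0 0.8" --pt "-0.4 0 7.05 0 0 0 0.8" --pt "-0.4 0 7.05 0 0 0 0.8" --pt "-0.4 0 7.05 0 0 0 0.3" --pt "-0.4 0 7.05 0 0 0 0.3" --pt "-0.4 0 7.05 0 0 0 0.3" --pt "-0.4 0 7.05 0 0 0 0.3" --pt "-0.4 0 7.05 0 0 0 0.3"

```text
time_s: 12.58
tool_pos: [646.7, -108.6, 19.2]
tool_rot: [0.001, 0.707, 0.707, 0.001]
force: [-1.9, 0.3, 7.1]
gripper_width: 51.6
```

```bash
python3 - <<'E'
from h import *
plan([646,-107,180],90)
plan([492.3,274.6,200],90)
E
```

```text
t 12.57 pos [ 646.7 -108.6   19.2] w 51.6 F [-1.9  0.3  7.1] ROW [  0.16  -0.04 -16.08] [ 0.002 -0.     0.   ]
t 12.57 pos [ 646.7 -108.6   19.2] w 51.6 F [-1.9  0.3  7.1] ROW [ 38.32 -15.4  -18.1 ] [ 0.002 -0.     0.   ]
```

Request:
play_rows --pt "0 0 -2 0 0 0 0.3" --pt "0 0 -7 0 0 0 0.3" --pt "0 0 -12 0 0 0 0.3" --pt "4 -2 -16 0 0 0 0.3" --pt "10 -4 -18 0 0 0 0.3" --pt "18 -7 -18 0 0 0 0.3" --pt "26 -10 -18 0 0 0 0.3" --pt "34 -13 -18 0 0 0 0.3" --pt "38.3 -15.4 -18 0 0 0 0.3" --pt "38.3 -15.4 -14 0 0 0 0.3" --pt "38.3 -15.4 -14 0 0 0 0.3" --pt "38.3 -15.4 -14 0 0 0 0.3" --pt "38.3 -15.4 -14 0 0 0 0.3" --pt "38.3 -15.4 -14 0 0 0 0.3"

```text
time_s: 14.32
tool_pos: [493.2, 273.1, 158.7]
tool_rot: [0.0, 0.708, 0.706, 0.001]
force: [-0.4, -0.8, -1.4]
gripper_width: 51.2
```

```bash
python3 - <<'E'
from h import *
st,im,c=snap("wrist","i.png")
plan([492.3,274.6,82],90)
for b in blobs(im,'green',800): print(np.round(b))
E
```

```text
t 14.38 pos [493.  273.3 158.5] w 51.2 F [ 0.3  0.2 -1.6] ROW [ 0.12 -0.08  7.65] [ 0.001 -0.    -0.002]
[ 337.  233.   80.  108. 4136.]
```

View pics/i.png

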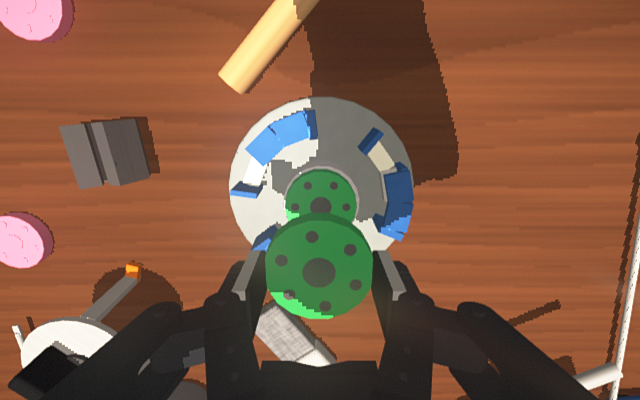

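```bash
python3 - <<'E'
from h import *
s=arm.state();c=cam("wrist",s);Rt=rot(s['tool_rot']).as_matrix()
w=ray(c,(319,272),s['tool_pos'][2]-7.2); off=w-s['tool_pos'];print("held",off)
p=ray(c,(320.5,206.5),62);print("placed",p); t=p-off; print(t); plan([492.4,274.6,82],90)
E
```

```text
held [ 1.66819603 -0.68158549 -7.2       ]
placed [491.3085319  273.89564668  62.        ]
[489.64033587 274.57723218  69.2       ]
t 14.38 pos [493.  273.3 158.5] w 51.2 F [ 0.3  0.2 -1.6] ROW [ 0.12 -0.07  7.65] [ 0.001 -0.    -0.002]
```

Request:
play_rows --pt "0.12 -0.29 3 0 0 0 0.3" --pt "0.12 -0.29 5.5 0 0 0 0.3" --pt "0.12 -0.29 6.8 0 0 0 0.3" --pt "0.12 -0.29 7.4 0 0 0 0.3" --pt "0.12 -0.29 7.65 0 0 0 0.3" --pt "0.12 -0.29 7.65 0 0 0 0.3" --pt "0.12 -0.29 7.65 0 0 0 0.3" --pt "0.12 -0.29 7.65 0 0 0 0.3"

```text
time_s: 15.38
tool_pos: [489.4, 275.8, 81.7]
tool_rot: [0.0, 0.707, 0.707, 0.0]
force: [0.2, 0.9, -1.5]
gripper_width: 51.0
```

Request:
play_rows --pt "-0.1 0.08 0.04 0 0 0 0.3" --pt "-0.1 0.08 0.04 0 0 0 0.3" --pt "-0.1 0.08 0.04 0 0 0 0.3" --pt "-0.1 0.08 0.04 0 0 0 0.73" --pt "-0.1 0.08 0.04 0 0 0 0.73" --pt "-0.1 0.08 0.04 0 0 0 0.73" --pt "-0.1 0.08 0.04 0 0 0 0.73" --pt "-0.1 0.08 -1 0 0 0 0.73" --pt "-0.1 1 -4 0 0 0 0.73" --pt "-0.1 7 -13 0 0 0 0.73" --pt "-0.1 7 -13 0 0 0 0.73" --pt "-0.1 7 -13 0 0 0 0.73" --pt "-0.1 7 -13 0 0 0 0.73" --pt "-0.1 7 -13 0 0 0 0.73"

```text
time_s: 17.12
tool_pos: [557.7, 274.6, 210.2]
tool_rot: [-0.001, 0.707, 0.707, -0.001]
force: [0.4, 0.7, -0.1]
gripper_width: 62.0
```

```bash
sed -i '$d' chk.py; sed -i 's/492+r/491.7+r/' chk.py; python3 chk.py j.png 74; python3 -c "
from h import *
plan([455,-202,100],90)"
```

```text
[557.71429045 274.60054718 210.15743239]
[ 332.  110.   44.   67. 1588.] world [487.5 284.1  74. ]
t 17.18 pos [557.9 274.6 210.2] w 62.4 F [ 0.3  1.2 -0.4] ROW [-47.65 -10.3   11.09] [-0.002  0.001  0.001]
```

View pics/crop_j.png

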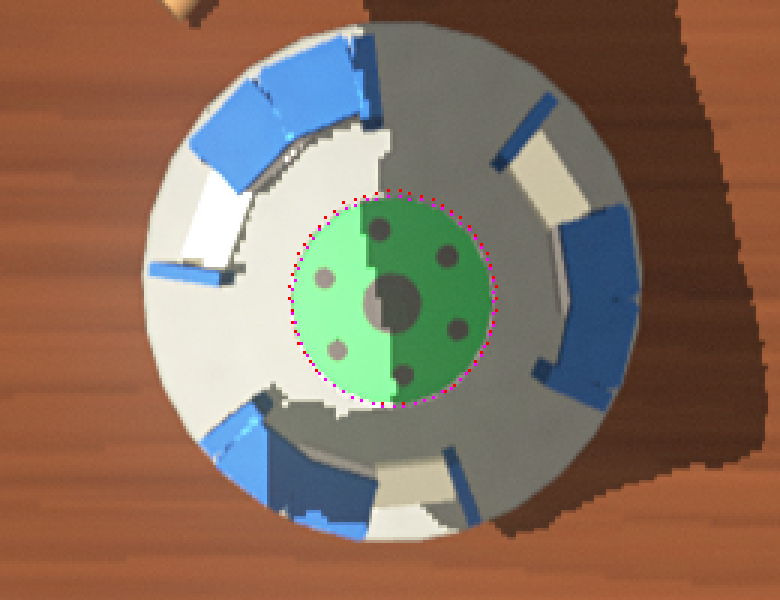

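Request:
play_rows --pt "-6 -2 0 0 0 0 0.8" --pt "-12 -4 0 0 0 0 0.8" --pt "-20 -5 0 0 0 0 0.8" --pt "-28 -6.5 0 0 0 0 0.8" --pt "-36 -8 0 0 0 0 0.8" --pt "-44 -9.5 4 0 0 0 0.8" --pt "-47.7 -10.3 8 0 0 0 0.8" --pt "-47.7 -10.3 12 0 0 0 0.8" --pt "-47.7 -10.3 12 0 0 0 0.8" --pt "-47.7 -10.3 12 0 0 0 0.8" --pt "-47.7 -10.3 12 0 0 0 0.8" --pt "-47.7 -10.3 12 0 0 0 0.8" --pt "-47.7 -10.3 12 0 0 0 0.8"

```text
time_s: 18.8
tool_pos: [457.0, -201.5, 92.0]
tool_rot: [0.0, 0.706, 0.708, 0.001]
force: [-0.1, 0.1, -0.4]
gripper_width: 68.2
```

```bash
python3 - <<'E'
from h import *
st,im,c=snap("wrist","k.png")
for col in RNG:
  for b in blobs(im,col,300): print(col,np.round(b),np.round(ray(c,b[:2],11),1))
plan([455,-202,18.5],90)
E
```

```text
green [ 324.  207.   76.   69. 3168.] [ 450.8 -198.9   11. ]
red [ 307.  316.   69.   66. 3523.] [ 539.8 -211.4   11. ]
red [  78.  314.  199.  114. 6995.] [ 538.4 -388.3   11. ]
yellow [ 449.  203.   82.   75. 4669.] [ 447.1 -112.2   11. ]
yellow [  70.  188.  180.  231. 4259.] [ 437.4 -371.2   11. ]
t 18.85 pos [ 456.8 -201.7   91.9] w 68.2 F [-1.   0.2 -0.1] ROW [-0.03 -0.19  7.34] [ 0.001 -0.     0.002]
```

View pics/k.png

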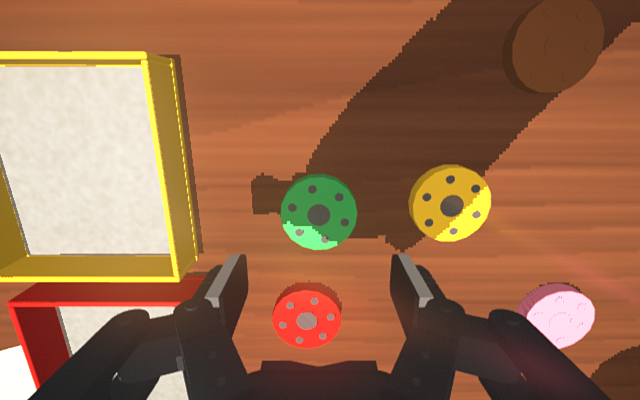

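```bash
python3 - <<'E'
from h import *
s=arm.state();c=cam("wrist",s); w=ray(c,(319,214.5),12); print(w); plan([w[0],w[1]+.7,18.5],90)
E
```

```text
[ 455.49066352 -202.26594859   12.        ]
t 18.85 pos [ 456.8 -201.7   91.9] w 68.2 F [-1.   0.2 -0.1] ROW [ 0.01 -0.14  7.34] [ 0.001 -0.     0.002]
```

Request:
play_rows --pt "0 -0.14 2 0 0 0 0.8" --pt "0 -0.14 4 0 0 0 0.8" --pt "0 -0.14 6 0 0 0 0.8" --pt "0 -0.14 7.35 0 0 0 0.8" --pt "0 -0.14 7.35 0 0 0 0.8" --pt "0 -0.14 7.35 0 0 0 0.8" --pt "0 -0.14 7.35 0 0 0 0.3" --pt "0 -0.14 7.35 0 0 0 0.3" --pt "0 -0.14 7.35 0 0 0 0.3" --pt "0 -0.14 7.35 0 0 0 0.3" --pt "0 -0.14 7.35 0 0 0 0.3"

```text
time_s: 20.23
tool_pos: [455.3, -202.5, 18.9]
tool_rot: [0.001, 0.707, 0.707, 0.001]
force: [-2.5, 1.3, 10.1]
gripper_width: 51.2
```

```bash
python3 - <<'E'
from h import *
plan([491,274.6,200],90)
E
```

```text
t 20.23 pos [ 455.3 -202.5   18.9] w 51.2 F [-2.5  1.3 10.1] ROW [ 47.71   3.6  -18.1 ] [ 0.002 -0.     0.   ]
```

Request:
play_rows --pt "0 0 -2 0 0 0 0.3" --pt "0 0 -7 0 0 0 0.3" --pt "2 0 -12 0 0 0 0.3" --pt "8 1 -16 0 0 0 0.3" --pt "15 1 -17 0 0 0 0.3" --pt "22 2 -17 0 0 0 0.3" --pt "29 2 -17 0 0 0 0.3" --pt "36 3 -16 0 0 0 0.3" --pt "43 3.6 -15 0 0 0 0.3" --pt "47.7 3.6 -14 0 0 0 0.3" --pt "47.7 3.6 -14 0 0 0 0.3" --pt "47.7 3.6 -14 0 0 0 0.3" --pt "47.7 3.6 -14 0 0 0 0.3" --pt "47.7 3.6 -14 0 0 0 0.3" --pt "47.7 3.6 -14 0 0 0 0.3"

```text
time_s: 22.1
tool_pos: [491.0, 273.6, 158.2]
tool_rot: [0.0, 0.708, 0.707, 0.0]
force: [0.2, -0.3, -0.9]
gripper_width: 51.3
```

```bash
python3 - <<'E'
from h import *
st,im,c=snap("wrist","l.png")
cv2.imwrite("pics/l_crop.png",cv2.resize(im[140:340,220:420,::-1],None,fx=3,fy=3,interpolation=cv2.INTER_CUBIC))
plan([491,274.6,94],90)
E
```

```text
t 22.15 pos [491.  273.8 158.1] w 51.2 F [ 1.2 -0.4 -0.9] ROW [0.08 0.   6.41] [ 0.    -0.    -0.001]
```

View pics/l_crop.png

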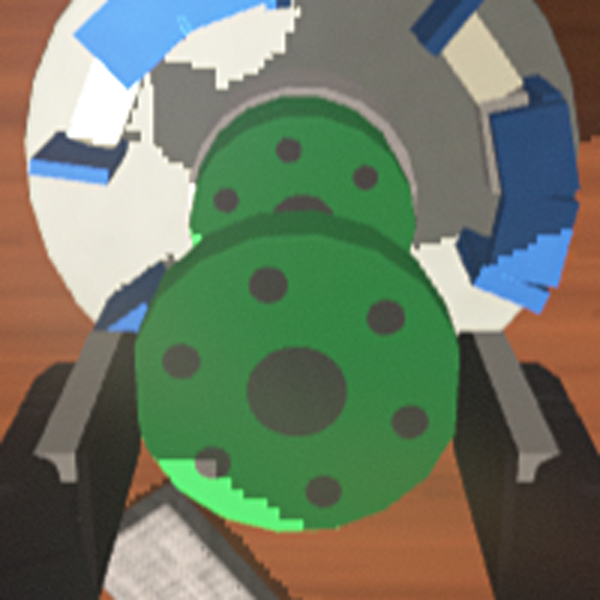

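```bash
python3 - <<'E'
from h import *
s=arm.state();c=cam("wrist",s)
off=ray(c,(319,270.2),s['tool_pos'][2]-6.9)-s['tool_pos'];print(off)
plan([491.6-off[0],274.6,93.7],90)
E
```

```text
[ 0.51909271 -0.68435795 -6.9       ]
t 22.15 pos [491.  273.8 158.1] w 51.2 F [ 1.2 -0.4 -0.9] ROW [0.08 0.01 6.44] [ 0.    -0.    -0.001]
```

Request:
play_rows --pt "0.05 0.03 3 0 0 0 0.3" --pt "0.05 0.03 5 0 0 0 0.3" --pt "0.05 0.03 6 0 0 0 0.3" --pt "0.05 0.03 6.3 0 0 0 0.3" --pt "0.05 0.03 6.3 0 0 0 0.3" --pt "0.05 0.03 6.3 0 0 0 0.3" --pt "0.05 0.03 6.3 0 0 0 0.3"

```text
time_s: 23.02
tool_pos: [491.3, 275.4, 95.3]
tool_rot: [0.0, 0.707, 0.707, 0.0]
force: [-0.3, 0.3, -0.6]
gripper_width: 51.1
```

Request:
play_rows --pt "-0.08 -0.02 0.17 0 0 0 0.3" --pt "-0.08 -0.02 0.17 0 0 0 0.3" --pt "-0.08 -0.02 0.17 0 0 0 0.3" --pt "-0.08 -0.02 0.17 0 0 0 0.73" --pt "-0.08 -0.02 0.17 0 0 0 0.73" --pt "-0.08 -0.02 0.17 0 0 0 0.73" --pt "-0.08 -0.02 0.17 0 0 0 0.73" --pt "-0.08 -0.02 -1 0 0 0 0.73" --pt "-0.08 1 -4 0 0 0 0.73" --pt "-0.08 7 -13 0 0 0 0.73" --pt "-0.08 7 -13 0 0 0 0.73" --pt "-0.08 7 -13 0 0 0 0.73" --pt "-0.08 7 -13 0 0 0 0.73" --pt "-0.08 7 -13 0 0 0 0.73"

```text
time_s: 24.78
tool_pos: [559.6, 274.4, 223.7]
tool_rot: [-0.001, 0.707, 0.707, -0.001]
force: [0.2, -0.5, -0.1]
gripper_width: 61.8
```

```bash
python3 chk.py m.png 86; python3 - <<'E'
from h import *
im=arm.capture("top")
cv2.imwrite("pics/m_top.png",cv2.resize(im[140:320,160:500,::-1],None,fx=2,fy=2))
c=cam("top")
for col in RNG:
  for b in blobs(im,col): print(col,np.round(b),np.round(ray(c,b[:2],11),1))
E
```

```text
[559.63714921 274.35480342 223.7177612 ]
[ 333.  109.   42.   67. 1544.] world [488.9 284.5  86. ]
green [206. 230.  22.  22. 334.] [500.8 293.7  11. ]
red [399. 226.  22.  21. 340.] [ 541.1 -210.    11. ]
red [ 453.  215.   55.   58. 2868.] [ 580.2 -352.1   11. ]
red [399. 186.  21.  21. 310.] [ 651.9 -210.4   11. ]
red [336. 135.  11.  36. 276.] [787.4 -33.5  11. ]
yellow [359. 260.  23.  24. 390.] [ 447.5 -109.7   11. ]
yellow [ 458.  275.   58.   62. 3204.] [ 424.  -362.6   11. ]
```

View pics/crop_m.png

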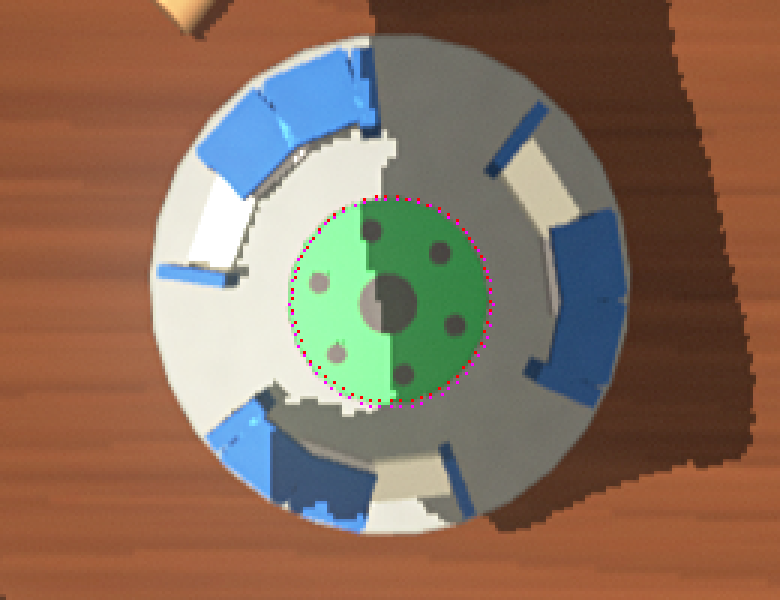

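View pics/m_top.png

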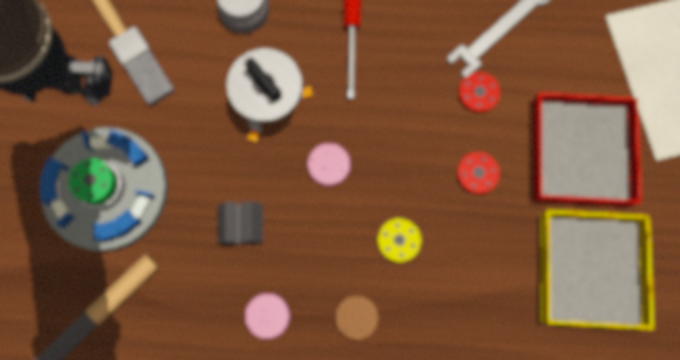

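```bash
python3 -c "
from h import *
plan([541.5,-210.5,95],90)"
```

```text
t 24.88 pos [560.  274.4 223.9] w 62.1 F [-0.2  0.4  0.6] ROW [-48.47  -1.86  12.93] [-0.002  0.001  0.001]
```

Request:
play_rows --pt "-6 0 0 0 0 0 0.8" --pt "-12 0 0 0 0 0 0.8" --pt "-20 -1 0 0 0 0 0.8" --pt "-28 -1 0 0 0 0 0.8" --pt "-36 -1.9 3 0 0 0 0.8" --pt "-44 -1.9 7 0 0 0 0.8" --pt "-48.5 -1.9 11 0 0 0 0.8" --pt "-48.5 -1.9 12.9 0 0 0 0.8" --pt "-48.5 -1.9 12.9 0 0 0 0.8" --pt "-48.5 -1.9 12.9 0 0 0 0.8" --pt "-48.5 -1.9 12.9 0 0 0 0.8" --pt "-48.5 -1.9 12.9 0 0 0 0.8" --pt "-48.5 -1.9 12.9 0 0 0 0.8"

```text
time_s: 26.5
tool_pos: [542.8, -209.6, 96.5]
tool_rot: [0.0, 0.706, 0.708, 0.001]
force: [-0.6, 0.5, 0.3]
gripper_width: 68.2
```

```bash
cat > seered.py <<'E'
from h import *
import sys
col=sys.argv[1]; x,y=float(sys.argv[2]),float(sys.argv[3])
st,im,c=snap("wrist",sys.argv[4])
for b in blobs(im,col,300):
    w=ray(c,b[:2],9.5); print(np.round(b),np.round(w,1))
    if np.hypot(w[0]-x,w[1]-y)<40 and b[4]<12000: plan([w[0],w[1]+.7,18.5],90)
E
python3 seered.py red 541.5 -210.5 n.png
```

```text
[ 317.  337.   66.   64. 3196.] [ 650.5 -211.5    9.5]
[ 317.  212.   76.   76. 4376.] [ 541.8 -211.8    9.5]
t 26.55 pos [ 542.6 -209.8   96.4] w 68.4 F [ 0.5  0.2 -0.8] ROW [-0.13 -0.09  7.79] [ 0.001 -0.     0.001]
[   82.   239.   224.   195. 12956.] [ 563.9 -384.2    9.5]
```

View pics/n.png

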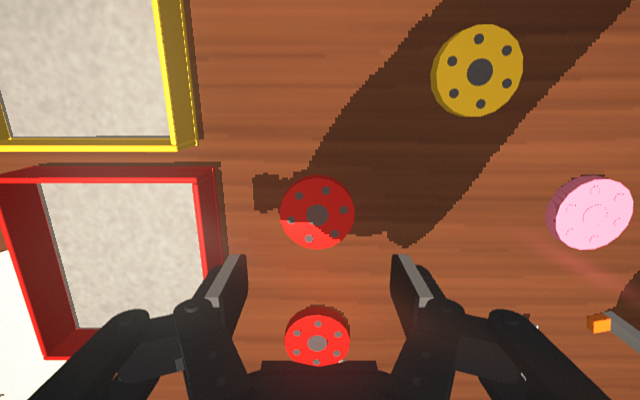

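Request:
play_rows --pt "-0.1 -0.1 2 0 0 0 0.8" --pt "-0.1 -0.1 4 0 0 0 0.8" --pt "-0.1 -0.1 6 0 0 0 0.8" --pt "-0.1 -0.1 7.75 0 0 0 0.8" --pt "-0.1 -0.1 7.75 0 0 0 0.8" --pt "-0.1 -0.1 7.75 0 0 0 0.8" --pt "-0.1 -0.1 7.75 0 0 0 0.3" --pt "-0.1 -0.1 7.75 0 0 0 0.3" --pt "-0.1 -0.1 7.75 0 0 0 0.3" --pt "-0.1 -0.1 7.75 0 0 0 0.3" --pt "-0.1 -0.1 7.75 0 0 0 0.3"

```text
time_s: 27.92
tool_pos: [541.7, -211.9, 19.6]
tool_rot: [0.001, 0.707, 0.707, 0.001]
force: [-1.8, 1.4, 8.1]
gripper_width: 51.1
```

```bash
python3 -c "
from h import *
plan([548,-352,26],90)"
```

```text
t 27.93 pos [ 541.7 -211.9   19.6] w 51.1 F [-1.8  1.4  8.1] ROW [-14.01   0.63  -0.63] [0.002 0.    0.   ]
```

Request:
play_rows --pt "0 0 -3 0 0 0 0.3" --pt "0 0 -7 0 0 0 0.3" --pt "-5 0.6 -8 0 0 0 0.3" --pt "-10 0.6 -8 0 0 0 0.3" --pt "-14 0.6 -8 0 0 0 0.3" --pt "-14 0.6 -8 0 0 0 0.3" --pt "-14 0.6 -5 0 0 0 0.3" --pt "-14 0.6 -2.5 0 0 0 0.3" --pt "-14 0.6 -0.6 0 0 0 0.3" --pt "-14 0.6 -0.6 0 0 0 0.3" --pt "-14 0.6 -0.6 0 0 0 0.3" --pt "-14 0.6 -0.6 0 0 0 0.75" --pt "-14 0.6 -0.6 0 0 0 0.75" --pt "-14 0.6 -0.6 0 0 0 0.75" --pt "-14 0.6 -3 0 0 0 0.75" --pt "-14 0.6 -8 0 0 0 0.75"

```text
time_s: 29.92
tool_pos: [545.9, -350.7, 97.2]
tool_rot: [-0.002, 0.707, 0.707, -0.001]
force: [1.6, -0.1, 0.8]
gripper_width: 64.1
```

```bash
python3 -c "
from h import *
plan([651,-211,95],90)"
```

```text
t 29.93 pos [ 545.9 -350.7   97.2] w 64.1 F [ 1.6 -0.1  0.8] ROW [13.96 10.51  0.21] [-0.004 -0.002  0.   ]
```

Request:
play_rows --pt "5 4 -1 0 0 0 0.8" --pt "10 8 -1 0 0 0 0.8" --pt "14 10.5 0 0 0 0 0.8" --pt "14 10.5 0 0 0 0 0.8" --pt "14 10.5 0 0 0 0 0.8" --pt "14 10.5 0 0 0 0 0.8" --pt "14 10.5 0 0 0 0 0.8"

```text
time_s: 30.8
tool_pos: [651.5, -213.2, 98.6]
tool_rot: [0.0, 0.708, 0.706, -0.0]
force: [0.7, -0.3, 0.2]
gripper_width: 68.8
```

```bash
python3 seered.py red 651 -211 o.png
```

```text
[546. 323.  37.  41. 736.] [747.2 -29.5   9.5]
[ 322.  214.   75.   74. 4240.] [ 652.7 -211.9    9.5]
t 30.85 pos [ 651.6 -212.9   98.6] w 68.4 F [-0.2  0.1  0.2] ROW [0.17 0.1  8.01] [ 0.     0.    -0.002]
[  93.   55.   99.   96. 7092.] [ 547.6 -354.9    9.5]
[  112.   148.   224.   225. 13520.] [ 605.4 -354.2    9.5]
```

View pics/o.png

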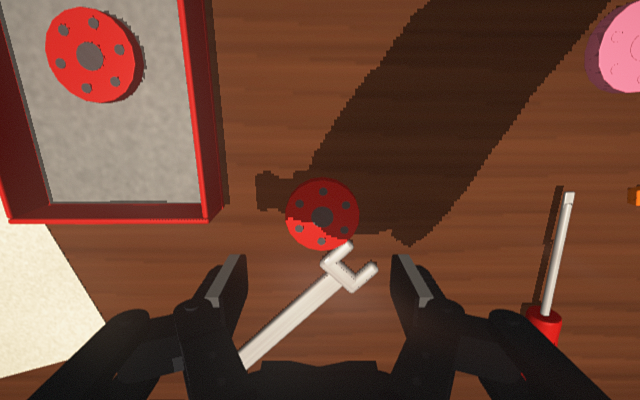

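Request:
play_rows --pt "0.15 -0.05 2 0 0 0 0.8" --pt "0.15 -0.05 4 0 0 0 0.8" --pt "0.15 -0.05 6 0 0 0 0.8" --pt "0.15 -0.05 7.95 0 0 0 0.8" --pt "0.15 -0.05 7.95 0 0 0 0.8" --pt "0.15 -0.05 7.95 0 0 0 0.8" --pt "0.15 -0.05 7.95 0 0 0 0.3" --pt "0.15 -0.05 7.95 0 0 0 0.3" --pt "0.15 -0.05 7.95 0 0 0 0.3" --pt "0.15 -0.05 7.95 0 0 0 0.3" --pt "0.15 -0.05 7.95 0 0 0 0.3"

```text
time_s: 32.22
tool_pos: [652.3, -210.6, 20.3]
tool_rot: [0.001, 0.707, 0.707, 0.0]
force: [-2.3, 0.5, 5.5]
gripper_width: 50.8
```

```bash
python3 -c "
from h import *
plan([611,-352,27],90)"
```

```text
t 32.23 pos [ 652.3 -210.6   20.3] w 50.8 F [-2.3  0.5  5.5] ROW [-14.14  -4.12  -0.67] [ 0.002  0.001 -0.   ]
```

Request:
play_rows --pt "0 0 -3 0 0 0 0.3" --pt "0 0 -7 0 0 0 0.3" --pt "-5 -2 -8 0 0 0 0.3" --pt "-10 -4.1 -8 0 0 0 0.3" --pt "-14.1 -4.1 -8 0 0 0 0.3" --pt "-14.1 -4.1 -8 0 0 0 0.3" --pt "-14.1 -4.1 -5 0 0 0 0.3" --pt "-14.1 -4.1 -2.5 0 0 0 0.3" --pt "-14.1 -4.1 -0.6 0 0 0 0.3" --pt "-14.1 -4.1 -0.6 0 0 0 0.3" --pt "-14.1 -4.1 -0.6 0 0 0 0.3" --pt "-14.1 -4.1 -0.6 0 0 0 0.75" --pt "-14.1 -4.1 -0.6 0 0 0 0.75" --pt "-14.1 -4.1 -0.6 0 0 0 0.75" --pt "-14.1 -4.1 -3 0 0 0 0.75" --pt "-14.1 -4.1 -8 0 0 0 0.75" --pt "-14.1 -4.1 -8 0 0 0 0.75"

```text
time_s: 34.35
tool_pos: [612.8, -353.0, 103.4]
tool_rot: [0.004, 0.707, 0.707, 0.001]
force: [0.2, -0.9, 0.2]
gripper_width: 64.3
```

```bash
python3 -c "
from h import *
im=arm.capture('top'); c=cam('top')
for b in blobs(im,'yellow'): print(np.round(b),np.round(ray(c,b[:2],10),1))
plan([448,-110.5,95],90)"
```

```text
[483. 297.  12.  20. 107.] [ 370.8 -425.5   10. ]
t 34.4 pos [ 611.7 -352.   101.1] w 64.3 F [-1.1 -0.2 -0.2] ROW [ 24.15 -16.38   0.5 ] [0.004 0.002 0.   ]
```

Request:
play_rows --pt "5 -4 0 0 0 0 0.8" --pt "10 -7 0 0 0 0 0.8" --pt "15 -10 0 0 0 0 0.8" --pt "20 -14 0 0 0 0 0.8" --pt "24.1 -16.4 0.5 0 0 0 0.8" --pt "24.1 -16.4 0.5 0 0 0 0.8" --pt "24.1 -16.4 0.5 0 0 0 0.8" --pt "24.1 -16.4 0.5 0 0 0 0.8" --pt "24.1 -16.4 0.5 0 0 0 0.8"

```text
time_s: 35.52
tool_pos: [447.0, -111.2, 93.7]
tool_rot: [0.0, 0.708, 0.707, -0.0]
force: [0.4, 0.1, 0.3]
gripper_width: 68.5
```

```bash
python3 seered.py yellow 448 -110.5 p.png
```

```text
[ 320.  217.   75.   74. 4196.] [ 448.6 -111.1    9.5]
t 35.58 pos [ 446.9 -111.    93.7] w 68.5 F [-0.5  0.5  0.7] ROW [0.06 0.17 7.52] [ 0.     0.    -0.001]
[  22.  251.   64.  170. 1437.] [ 475.9 -330.2    9.5]
[  45.  167.   74.  201. 2158.] [ 413.4 -297.     9.5]
```

View pics/p.png

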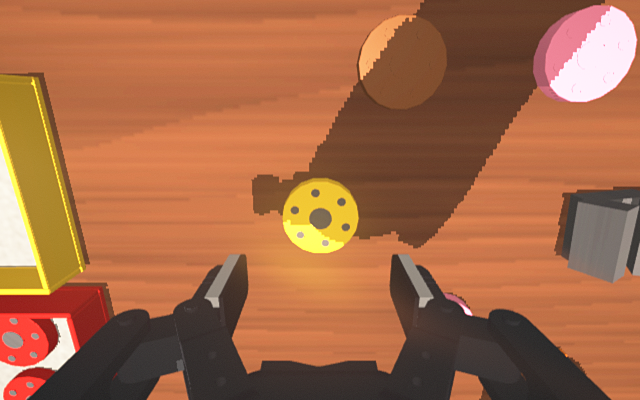

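Request:
play_rows --pt "0.06 0.15 2 0 0 0 0.8" --pt "0.06 0.15 4 0 0 0 0.8" --pt "0.06 0.15 6 0 0 0 0.8" --pt "0.06 0.15 7.5 0 0 0 0.8" --pt "0.06 0.15 7.5 0 0 0 0.8" --pt "0.06 0.15 7.5 0 0 0 0.8" --pt "0.06 0.15 7.5 0 0 0 0.3" --pt "0.06 0.15 7.5 0 0 0 0.3" --pt "0.06 0.15 7.5 0 0 0 0.3" --pt "0.06 0.15 7.5 0 0 0 0.3" --pt "0.06 0.15 7.5 0 0 0 0.3"

```text
time_s: 36.95
tool_pos: [448.6, -109.7, 19.9]
tool_rot: [0.001, 0.707, 0.707, 0.001]
force: [-3.6, 0.1, 10.6]
gripper_width: 51.2
```

```bash
python3 -c "
from h import *
plan([424,-361,26],90)"
```

```text
t 36.95 pos [ 448.6 -109.7   19.9] w 51.2 F [-3.6  0.1 10.6] ROW [-25.13  -2.46  -0.62] [ 0.002 -0.    -0.   ]
```

Request:
play_rows --pt "0 0 -3 0 0 0 0.3" --pt "0 0 -7 0 0 0 0.3" --pt "-5 -1 -8 0 0 0 0.3" --pt "-10 -2 -8 0 0 0 0.3" --pt "-15 -2.4 -8 0 0 0 0.3" --pt "-20 -2.4 -8 0 0 0 0.3" --pt "-25.1 -2.4 -8 0 0 0 0.3" --pt "-25.1 -2.4 -8 0 0 0 0.3" --pt "-25.1 -2.4 -5 0 0 0 0.3" --pt "-25.1 -2.4 -2.5 0 0 0 0.3" --pt "-25.1 -2.4 -0.6 0 0 0 0.3" --pt "-25.1 -2.4 -0.6 0 0 0 0.3" --pt "-25.1 -2.4 -0.6 0 0 0 0.75" --pt "-25.1 -2.4 -0.6 0 0 0 0.75" --pt "-25.1 -2.4 -0.6 0 0 0 0.75" --pt "-25.1 -2.4 -3 0 0 0 0.75" --pt "-25.1 -2.4 -8 0 0 0 0.75" --pt "-25.1 -2.4 -8 0 0 0 0.75"

```text
time_s: 39.2
tool_pos: [425.8, -362.3, 102.3]
tool_rot: [0.003, 0.707, 0.707, 0.001]
force: [-0.1, 0.4, -0.3]
gripper_width: 64.1
```

```bash
python3 -c "
from h import *
plan([600,60,260],90)"
```

```text
t 39.2 pos [ 425.8 -362.3  102.3] w 64.1 F [-0.1  0.4 -0.3] ROW [ 42.18  17.5  -15.82] [ 0.005  0.004 -0.   ]
```

Request:
play_rows --pt "6 3 -5 0 0 0 0.8" --pt "12 5 -10 0 0 0 0.8" --pt "18 8 -15.8 0 0 0 0.8" --pt "24 10 -15.8 0 0 0 0.8" --pt "30 13 -15.8 0 0 0 0.8" --pt "36 15 -15.8 0 0 0 0.8" --pt "42.2 17.5 -15.8 0 0 0 0.8" --pt "42.2 17.5 -15.8 0 0 0 0.8" --pt "42.2 17.5 -15.8 0 0 0 0.8" --pt "42.2 17.5 -15.8 0 0 0 0.8" --pt "42.2 17.5 -15.8 0 0 0 0.8"

```text
time_s: 40.58
tool_pos: [598.6, 59.5, 256.8]
tool_rot: [0.0, 0.708, 0.706, -0.0]
force: [0.9, 0.2, -0.3]
gripper_width: 68.2
```

```bash
python3 - <<'E'
from h import *
import pickle
st,im,c=snap("wrist","q.png"); pickle.dump((st,c),open("q.pkl","wb"))
print(st['tool_pos'],st['joints'])
cv2.imwrite("pics/q_crop.png",cv2.resize(im[100:300,200:460,::-1],None,fx=3,fy=3,interpolation=cv2.INTER_CUBIC))
t=arm.capture("top"); cv2.imwrite("pics/q_top.png",cv2.resize(t[140:320,160:500,::-1],None,fx=2,fy=2))
E
```

```text
[598.63475989  59.45435669 256.75200429] [-0.54567039  0.41001495  0.51108544  1.64703019 -0.21552337  1.14149081
  1.58858321]
```

View pics/q_crop.png

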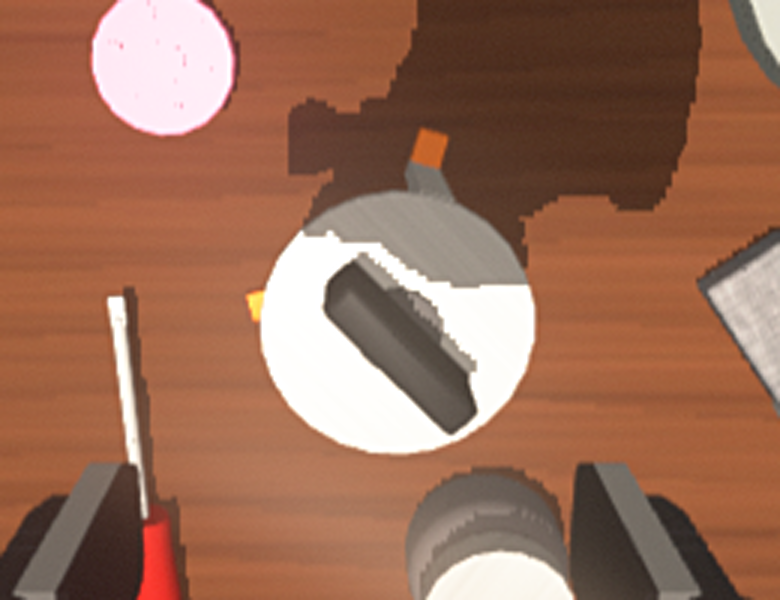

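View pics/q_top.png

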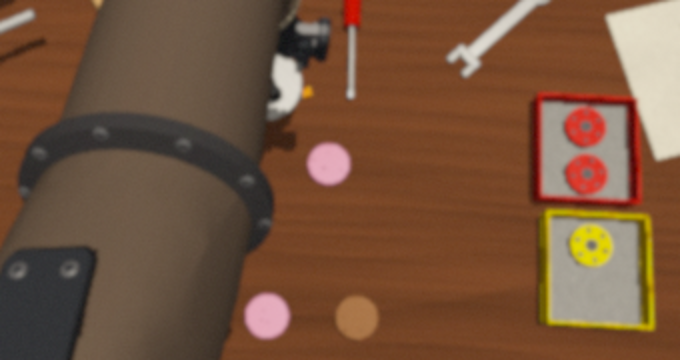

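```bash
cat > capfit.py <<'E'
from h import *
def draw(img,c,cx,cy,th,dz=0,crop=(100,300,200,460),fn="pics/capov.png"):
    im=img.copy()
    def pt(p,col): 
        u=proj(c,p); cv2.circle(im,tuple(np.round(u).astype(int)),0,col,-1)
    for t in np.linspace(0,2*np.pi,80): pt([cx+47*np.cos(t),cy+47*np.sin(t),76+dz],(255,0,0))
    C,S=np.cos(th),np.sin(th)
    def loc(x,y,z): return [cx+C*x-S*y,cy+S*x+C*y,z+dz]
    for x in np.linspace(-30,30,30):
        for y in(-7,7): pt(loc(x,y,110),(0,255,0))
    for k in range(3):
        a=np.radians(120*k)
        for r in np.linspace(40,60,9):
            for w in(-6,6):
                pt(loc(r*np.cos(a)-w*np.sin(a),r*np.sin(a)+w*np.cos(a),8),(255,0,255))
    a,b,d,e=crop
    cv2.imwrite(fn,cv2.resize(im[a:b,d:e,::-1],None,fx=3,fy=3,interpolation=cv2.INTER_NEAREST))
E
python3 - <<'E'
from capfit import *
import pickle
st,c=pickle.load(open("q.pkl","rb"))
f=lambda x,y:(200+x/3-.33,100+y/3-.33)
ctr=ray(c,f(398,322),76);print("top",ctr)
a=ray(c,f(338,281),110);b=ray(c,f(464,420),110);print(a,b,np.linalg.norm(a-b),(a+b)/2,np.degrees(np.arctan2(*(b-a)[1::-1])))
ft=ray(c,f(430,148),8);d=ft-ctr;print("foot1",ft,np.hypot(d[0],d[1]),np.degrees(np.arctan2(d[1],d[0])))
im=cv2.imread("pics/q.png")[:,:,::-1]
th=np.arctan2(*(b-a)[1::-1]); draw(im,c,ctr[0],ctr[1],th)
E
```

```text
top [625.30608648  72.4840617   76.        ]
[601.04452206  52.86415017 110.        ] [646.32038845  92.05056401 110.        ] 59.87887028937496 [623.68245525  72.45735709 110.        ] 40.87629781783037
foot1 [575.98738912  87.16311745   8.        ] 51.456861412663734 163.42506162776965
```

View pics/capov.png

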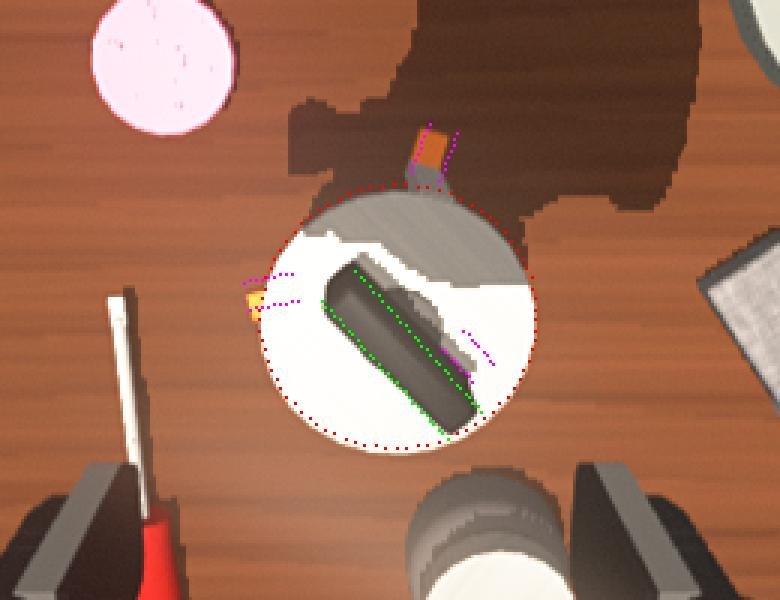

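```bash
python3 - <<'E'
from capfit import *
import pickle
st,c=pickle.load(open("q.pkl","rb"))
im=cv2.imread("pics/q.png")[:,:,::-1]
draw(im,c,626.3,72.3,np.radians(43.0))
E
```

```text
(no output)
```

View pics/capov.png

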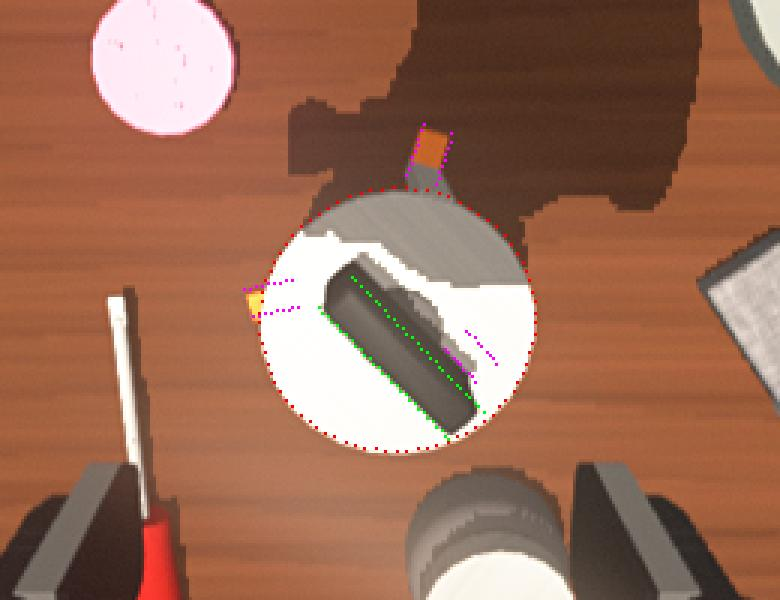

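```bash
python3 -c "
from h import *
plan([626.3,73,165],133)"
```

```text
t 40.67 pos [598.8  59.7 257. ] w 68.0 F [-0.   0.5  1.2] ROW [1.33 2.75 9.2 ] [ 0.     0.    -0.753]
```

Request:
play_rows --pt "0.4 1 2 0 0 -0.18 0.5" --pt "0.8 2 4 0 0 -0.36 0.5" --pt "1.3 2.75 6 0 0 -0.54 0.5" --pt "1.3 2.75 9.2 0 0 -0.753 0.5" --pt "1.3 2.75 9.2 0 0 -0.753 0.5" --pt "1.3 2.75 9.2 0 0 -0.753 0.5" --pt "1.3 2.75 9.2 0 0 -0.753 0.5" --pt "1.3 2.75 9.2 0 0 -0.753 0.5"

```text
time_s: 41.68
tool_pos: [627.0, 74.6, 165.8]
tool_rot: [0.001, 0.398, 0.917, 0.0]
force: [0.3, 0.5, -0.7]
gripper_width: 42.7
```

```bash
python3 - <<'E'
from h import *
st,im,c=snap("wrist","r.png")
plan([626.3,73,97],133)
E
```

```text
t 41.73 pos [626.9  74.6 165.6] w 42.8 F [0.5 0.2 0.3] ROW [-0.07 -0.16  6.86] [0.001 0.001 0.002]
```

View pics/r.png

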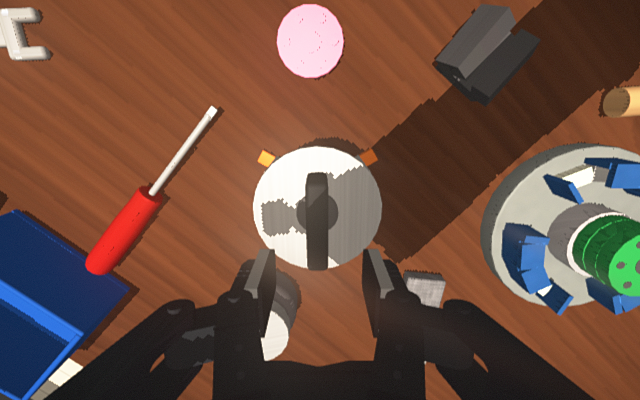

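```bash
python3 - <<'E'
from h import *
s=arm.state();c=cam("wrist",s); Rt=rot(s['tool_rot'])
w=ray(c,(317.5,208),76); print(w, Rt.inv().apply(w-s['tool_pos']))
E
```

```text
[625.43236228  70.65142649  76.        ] [-1.82567712 -3.84416726 89.61106519]
```

```bash
python3 - <<'E'
from capfit import *
s=arm.state();c=cam("wrist",s)
im=cv2.imread("pics/r.png")[:,:,::-1]
a=c
draw(im,c,625.6,71.3,np.radians(43.0),crop=(100,300,190,450))
E
```

```text
(no output)
```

View pics/capov.png

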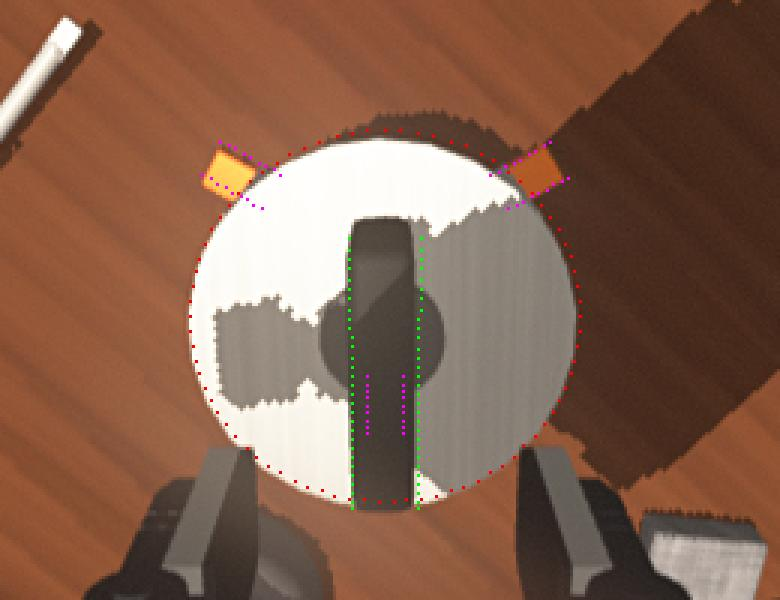

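Request:
play_rows --pt "-0.1 -0.17 2 0 0 0 0.5" --pt "-0.1 -0.17 4 0 0 0 0.5" --pt "-0.1 -0.17 5.8 0 0 0 0.5" --pt "-0.1 -0.17 6.8 0 0 0 0.5" --pt "-0.1 -0.17 6.8 0 0 0 0.5" --pt "-0.1 -0.17 6.8 0 0 0 0.5" --pt "-0.1 -0.17 6.8 0 0 0 0.5" --force 60

```text
time_s: 42.6
tool_pos: [626.5, 72.6, 97.5]
tool_rot: [0.0, 0.398, 0.918, 0.0]
force: [-0.4, 0.8, -0.2]
gripper_width: 42.8
```

```bash
python3 - <<'E'
from h import *
plan([626.5,72.6,97],133)
E
```

```text
t 42.6 pos [626.5  72.6  97.5] w 42.8 F [-0.4  0.8 -0.2] ROW [-0.   -0.    0.05] [0.001 0.001 0.003]
```

Request:
play_rows --pt "0 0 -0.5 0 0 0 0.5" --pt "0 0 -0.5 0 0 0 0.5" --pt "0 0 -0.5 0 0 0 0" --pt "0 0 -0.5 0 0 0 0" --pt "0 0 -0.5 0 0 0 0" --pt "0 0 -0.5 0 0 0 0" --pt "0 0 -0.5 0 0 0 0" --pt "0 0 -0.5 0 0 0 0"

```text
time_s: 43.6
tool_pos: [626.1, 72.5, 101.9]
tool_rot: [0.0, 0.398, 0.918, 0.0]
force: [-1.3, -2.1, 2.3]
gripper_width: 12.7
```

```bash
python3 - <<'E'
from h import *
st,im,c=snap("wrist","s.png")
cv2.imwrite("pics/s_crop.png",cv2.resize(im[100:340,180:460,::-1],None,fx=2,fy=2,interpolation=cv2.INTER_CUBIC))
plan([626.5,72.6,102],133)
E
```

```text
t 43.65 pos [626.1  72.5 101.9] w 13.1 F [-1.1  0.1  2.9] ROW [-0.02  0.04 -0.01] [0.    0.    0.003]
```

View pics/s_crop.png

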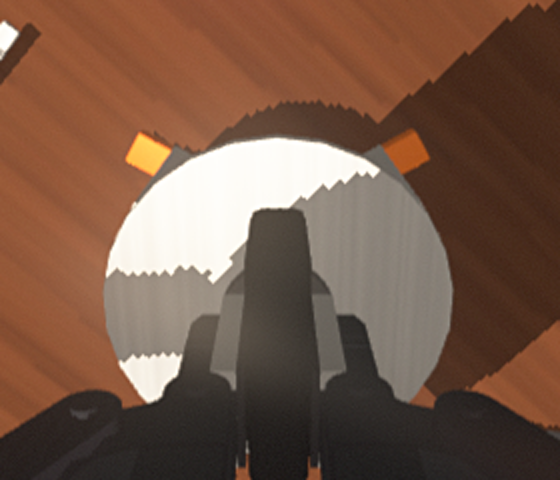

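```bash
cat > capin.py <<'E'
from h import *
from scipy.optimize import least_squares
def toolproj(p):
    ci=arm.camera_info("wrist");T=np.array(ci["hand_eye"]);q=ci["K"]@(T[:3,:3].T@(np.asarray(p)-T[:3,3]));return q[:2]/q[2]
t=np.linspace(0,2*np.pi,361)
def ext(x,y,z): 
    P=np.array([toolproj([x+47*np.cos(a),y+47*np.sin(a),z]) for a in t]); return np.array([P[:,0].min(),P[:,0].max(),P[:,1].min()])
r=least_squares(lambda v:ext(*v)-np.array([232.3,405.8,168.8]),[0,0,26]);print(r.x,r.fun)
for z in(24,26,28):
    r=least_squares(lambda v:ext(v[0],v[1],z)-np.array([232.3,405.8,168.8]),[0,0]);print(z,r.x,r.fun)
print([toolproj([55*np.sin(a),-55*np.cos(a),101.9-8]) for a in np.radians([60,-60])])
E
python3 capin.py
```

```text
Traceback (most recent call last):
  File "capin.py", line 8, in <module>
    r=least_squares(lambda v:ext(*v)-np.array([232.3,405.8,168.8]),[0,0,26]);print(r.x,r.fun)
  File "capin.py", line 8, in <lambda>
    r=least_squares(lambda v:ext(*v)-np.array([232.3,405.8,168.8]),[0,0,26]);print(r.x,r.fun)
                             ~~~^^^^
  File "capin.py", line 7, in ext
    P=np.array([toolproj([x+47*np.cos(a),y+47*np.sin(a),z]) for a in t]); return np.array([P[:,0].min(),P[:,0].max(),P[:,1].min()])
                ~~~~~~~~^^^^^^^^^^^^^^^^^^^^^^^^^^^^^^^^^^^
  File "capin.py", line 4, in toolproj
    ci=arm.camera_info("wrist");T=np.array(ci["hand_eye"]);q=ci["K"]@(T[:3,:3].T@(np.asarray(p)-T[:3,3]));return q[:2]/q[2]
ValueError: time passes only in moves, steps and waits
```

```bash
sed -i 's/^def toolproj.*/ci=arm.camera_info("wrist")\ndef toolproj(p):/; s/ci=arm.camera_info("wrist");T=/T=/' capin.py; python3 capin.py
```

```text
[-0.81452808  1.78859713 28.23735692] [-5.65592018e-12 -1.31876732e-11  1.36424205e-12]
24 [-0.82416869  1.08616625] [-2.19209418  2.1944152   0.3457089 ]
26 [-0.8196274   1.41681818] [-1.14393997  1.14513565  0.17842648]
28 [-0.81507    1.7490632] [-0.11995872  0.12008248  0.01850738]
[array([387.01272614, 174.7248176 ]), array([253.19340984, 174.45156514])]
```

```bash
python3 -c "
from h import *
plan([490.3,274.5,215],96.5)"
```

```text
t 43.65 pos [626.1  72.5 101.9] w 13.1 F [-1.1  0.1  2.9] ROW [ 24.02   3.91 -11.31] [0.   0.   0.64]
```

Request:
play_rows --pt "0 0 -2 0 0 0 0" --pt "0 0 -5 0 0 0 0" --pt "0 0 -9 0 0 0 0" --pt "0 0 -11.3 0 0 0 0" --pt "3 0.5 -11.3 0 0 0.1 0" --pt "7 1 -11.3 0 0 0.2 0" --pt "11 2 -11.3 0 0 0.3 0" --pt "15 3 -11.3 0 0 0.4 0" --pt "19 3.5 -11.3 0 0 0.5 0" --pt "22 3.9 -11.3 0 0 0.6 0" --pt "24 3.9 -11.3 0 0 0.64 0" --pt "24 3.9 -11.3 0 0 0.64 0" --pt "24 3.9 -11.3 0 0 0.64 0" --pt "24 3.9 -11.3 0 0 0.64 0" --pt "24 3.9 -11.3 0 0 0.64 0"

```text
time_s: 45.52
tool_pos: [490.9, 273.5, 214.8]
tool_rot: [0.0, 0.666, 0.746, -0.0]
force: [0.1, -0.1, -1.8]
gripper_width: 13.0
```

```bash
python3 - <<'E'
from h import *
st,im,c=snap("wrist","t.png")
print(st['tool_rot'],st['joints'])
plan([490.3,274.5,140],96.5)
im=arm.capture("side"); cv2.imwrite("pics/t_side.png",cv2.resize(im[60:260,180:440,::-1],None,fx=3,fy=3,interpolation=cv2.INTER_CUBIC))
E
```

```text
[ 1.01376122e-04  6.66451083e-01  7.45548753e-01 -1.61040590e-05] [-0.91354941  0.37219042  0.41884768  1.79566498 -0.17528107  1.01029212
  1.25615549]
t 45.58 pos [490.7 273.7 214.8] w 12.6 F [ 0.3  0.2 -1.2] ROW [ 0.08 -0.04  7.48] [ 0.     0.    -0.001]
```

View pics/t.png

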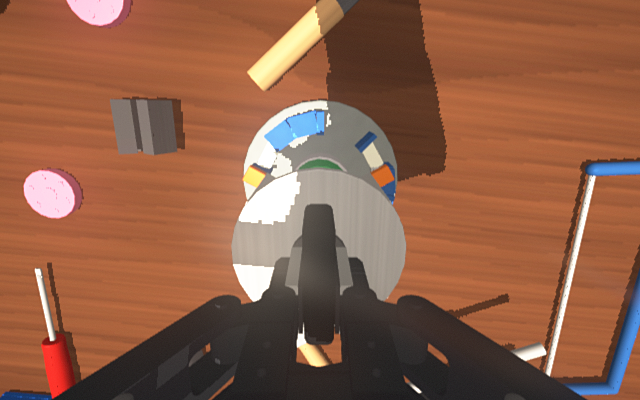

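View pics/t_side.png

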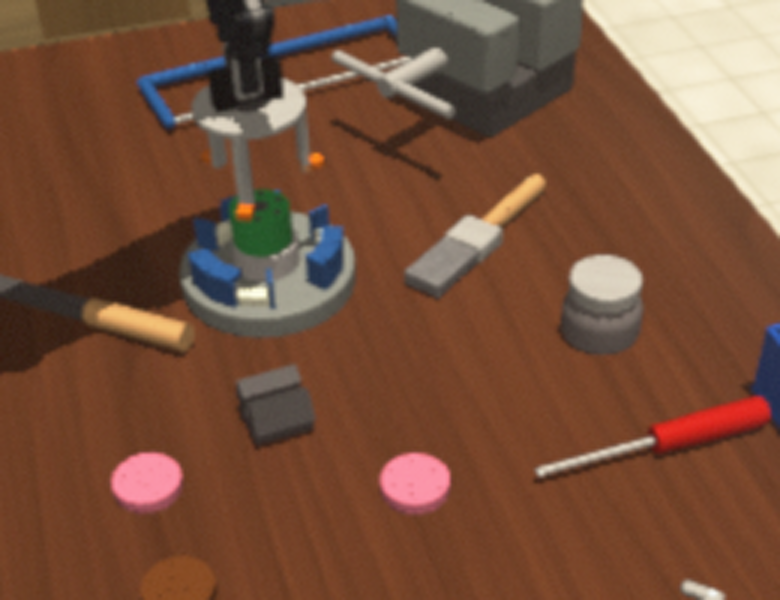

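Request:
play_rows --pt "0.02 -0.04 2 0 0 0 0" --pt "0.02 -0.04 4 0 0 0 0" --pt "0.02 -0.04 5.5 0 0 0 0" --pt "0.02 -0.04 5.5 0 0 0 0" --pt "0.02 -0.04 5.5 0 0 0 0" --pt "0.02 -0.04 5.5 0 0 0 0"

```text
time_s: 46.38
tool_pos: [490.4, 274.7, 160.6]
tool_rot: [0.0, 0.666, 0.746, 0.001]
force: [-0.2, 0.6, -1.0]
gripper_width: 12.5
```

```bash
python3 - <<'E'
from h import *
st,im,c=snap("wrist","u.png")
cv2.imwrite("pics/u_crop.png",cv2.resize(im[80:280,190:450,::-1],None,fx=3,fy=3,interpolation=cv2.INTER_CUBIC))
plan([490.3,274.5,138],96.5)
im=arm.capture("side"); cv2.imwrite("pics/u_side.png",cv2.resize(im[90:190,220:320,::-1],None,fx=6,fy=6,interpolation=cv2.INTER_CUBIC))
E
```

```text
t 46.42 pos [490.3 274.7 160.5] w 13.2 F [-0.3  0.7 -2.1] ROW [-0.02 -0.01  2.25] [ 0.001 -0.001 -0.   ]
```

View pics/u_crop.png

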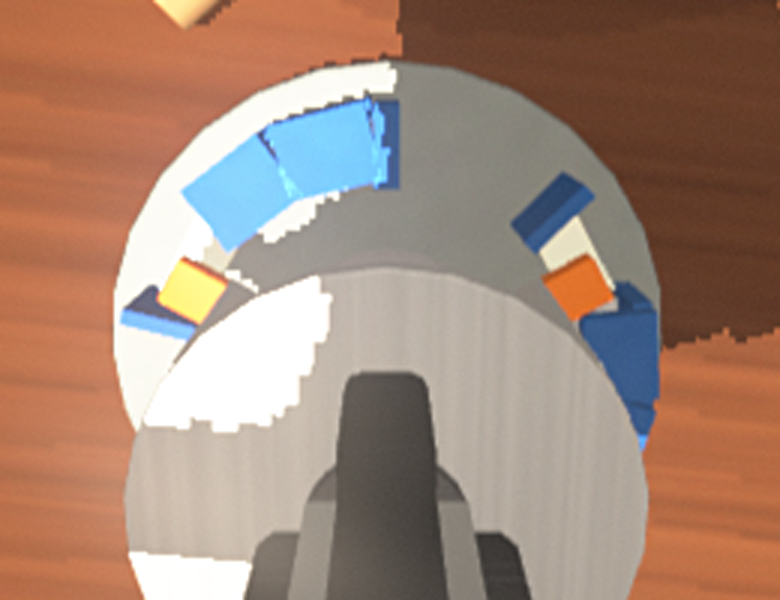

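View pics/u_side.png

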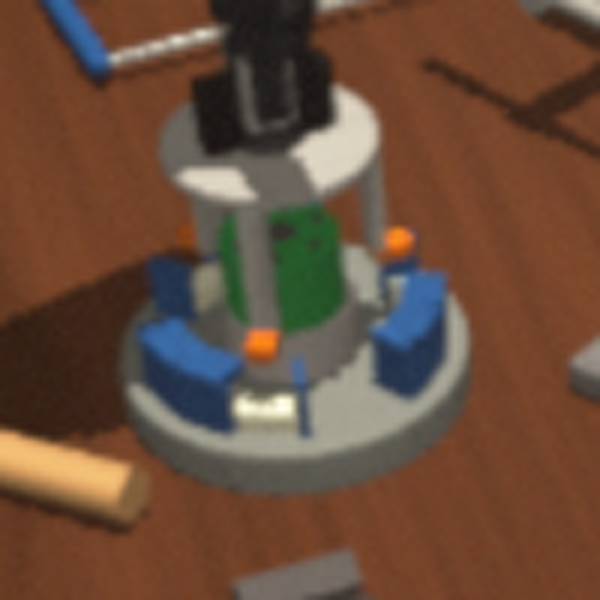

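```bash
python3 - <<'E'
from h import *
s=arm.state();c=cam("wrist",s); im=cv2.imread("pics/u.png")
zf=s['tool_pos'][2]-101.9
def P(p,col): cv2.circle(im,tuple(np.round(proj(c,p)).astype(int)),0,col,-1)
for k in range(3):
    a=np.radians(6.5+120*k); e=np.array([np.cos(a),np.sin(a)]); n=np.array([-e[1],e[0]])
    for r in np.linspace(40,60,9):
        for w in(-6,6): P([*(np.array([491.6,273.9])+r*e+w*n),zf+8],(255,0,255))
    for r in (50,60):
        for w in np.linspace(-12,12,9): P([*(np.array([491.6,273.9])+r*e+w*n),34],(0,0,255))
cv2.imwrite("pics/u_ov.png",cv2.resize(im[80:280,190:450],None,fx=3,fy=3,interpolation=cv2.INTER_NEAREST))
E
```

View pics/u_ov.png

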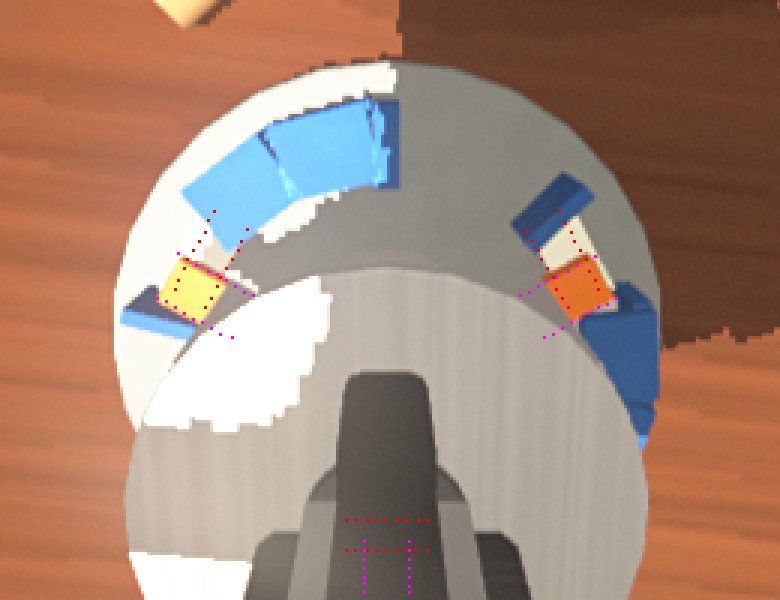

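Request:
play_rows --pt "-0.02 0 0.8 0 0 0 0" --pt "-0.02 0 1.6 0 0 0 0" --pt "-0.02 0 2.2 0 0 0 0" --pt "-0.02 0 2.3 0 0 0 0" --pt "-0.02 0 2.3 0 0 0 0" --pt "-0.02 0 2.3 0 0 0 0"

```text
time_s: 47.22
tool_pos: [490.1, 274.3, 137.0]
tool_rot: [0.0, 0.666, 0.746, 0.0]
force: [-0.6, -0.6, -1.4]
gripper_width: 12.8
```

```bash
python3 - <<'E'
from h import *
plan([490.3,274.5,137],96.5)
im=arm.capture("side"); cv2.imwrite("pics/v_side.png",cv2.resize(im[90:190,220:320,::-1],None,fx=6,fy=6,interpolation=cv2.INTER_CUBIC))
E
```

```text
t 47.23 pos [490.1 274.3 137. ] w 12.8 F [-0.6 -0.6 -1.4] ROW [0.01 0.02 0.  ] [ 0. -0. -0.]
```

View pics/v_side.png

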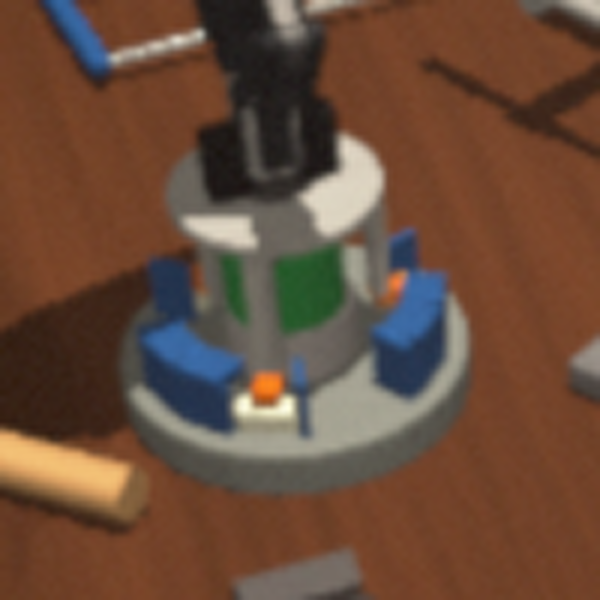

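Request:
play_rows --pt "0.02 0.02 0.1 0 0 0 0" --pt "0.02 0.02 0.15 0 0 0 0" --pt "0.02 0.02 0.15 0 0 0 0" --pt "0.02 0.02 0.15 0 0 0 0"

```text
time_s: 47.78
tool_pos: [490.2, 274.6, 135.8]
tool_rot: [-0.0, 0.666, 0.746, 0.0]
force: [-1.6, -1.7, 5.2]
gripper_width: 12.9
```

```bash
python3 -c "
from h import *
plan([490.6,275.3,135.7],48.5)"
```

```text
t 47.77 pos [490.2 274.6 135.8] w 12.9 F [-1.6 -1.7  5.2] ROW [0.07 0.04 0.01] [ 0.    -0.001  0.837]
```

Request:
play_rows --pt "0 0 -0.04 0 0 0.05 0" --pt "0 0 -0.04 0 0 0.12 0" --pt "0.01 0.01 -0.04 0 0 0.19 0" --pt "0.02 0.01 -0.04 0 0 0.26 0" --pt "0.02 0.02 -0.04 0 0 0.33 0" --pt "0.03 0.02 -0.04 0 0 0.4 0" --pt "0.04 0.02 -0.04 0 0 0.47 0" --pt "0.05 0.03 -0.04 0 0 0.54 0" --pt "0.05 0.03 -0.04 0 0 0.6 0" --pt "0.06 0.04 -0.04 0 0 0.66 0" --pt "0.06 0.04 -0.04 0 0 0.72 0" --pt "0.07 0.04 -0.04 0 0 0.72 0" --pt "0.07 0.04 -0.04 0 0 0.72 0"

```text
time_s: 49.4
tool_pos: [490.6, 275.4, 135.9]
tool_rot: [-0.0, 0.886, 0.464, 0.0]
force: [-0.6, -0.6, 0.5]
gripper_width: 12.6
```

```bash
python3 -c "
from h import *
plan([490.6,275.3,135.7],48.5); print(arm.state()['wrist_torque'])"
```

```text
t 49.4 pos [490.6 275.4 135.9] w 12.6 F [-0.6 -0.6  0.5] ROW [-0.01  0.    0.02] [ 0.    -0.001  0.119]
[ 0.14899326 -0.17035716 -0.04852036]
```

Smooth so far. I'll finish the turn and lower it into the notches.

Request:
play_rows --pt "0 0 -0.02 0 0 0.06 0" --pt "0 0 -0.02 0 0 0.119 0" --pt "0 0 -0.02 0 0 0.119 0" --pt "0 0 0.2 0 0 0.119 0" --pt "0 0 0.4 0 0 0.119 0" --pt "0 0 0.4 0 0 0.119 0" --pt "0 0 0.4 0 0 0.119 0"

```text
time_s: 50.28
tool_pos: [490.4, 275.2, 131.7]
tool_rot: [-0.0, 0.912, 0.41, -0.0]
force: [0.6, 0.1, -2.3]
gripper_width: 12.9
```

```bash
python3 -c "
from h import *
plan([490.6,275.3,125.9],48.5); print(arm.state()['wrist_torque'])"
```

```text
t 50.27 pos [490.4 275.2 131.7] w 12.9 F [ 0.6  0.1 -2.3] ROW [0.02 0.01 0.58] [-0.     0.    -0.001]
[ 0.06679066 -0.0918972   0.02122056]
```

Feet are dropping freely at 131.7 mm with no contact. I'll continue down to the notch floor.

Request:
play_rows --pt "0.01 0 0.2 0 0 0 0" --pt "0.01 0 0.4 0 0 0 0" --pt "0.01 0 0.55 0 0 0 0" --pt "0.01 0 0.6 0 0 0 0" --pt "0.01 0 0.6 0 0 0 0" --pt "0.01 0 0.6 0 0 0 0"

```text
time_s: 51.02
tool_pos: [490.5, 275.3, 125.9]
tool_rot: [-0.0, 0.912, 0.41, 0.0]
force: [-1.0, -0.8, 4.8]
gripper_width: 12.7
```

```bash
python3 -c "
from h import *
plan([490.6,275.3,125.9],48.5)
im=arm.capture('side'); cv2.imwrite('pics/w_side.png',cv2.resize(im[90:190,220:320,::-1],None,fx=6,fy=6,interpolation=cv2.INTER_CUBIC))"
```

```text
t 51.02 pos [490.5 275.3 125.9] w 12.7 F [-1.  -0.8  4.8] ROW [ 0.01  0.01 -0.  ] [-0.    -0.    -0.002]
```

View pics/w_side.png

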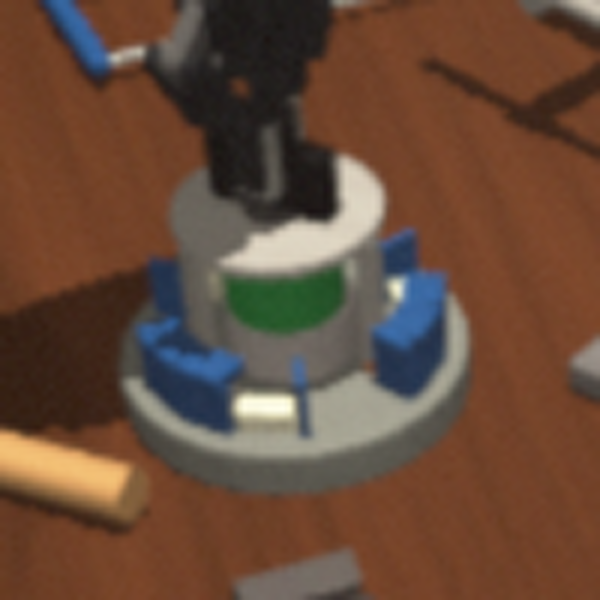

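Request:
play_rows --pt "0 0 0 0 0 0 0.35" --pt "0 0 0 0 0 0 0.35" --pt "0 0 0 0 0 0 0.35" --pt "0 0 0 0 0 0 0.35" --pt "0 0 -2 0 0 0 0.35" --pt "0 0 -6 0 0 0 0.35" --pt "0 0 -11 0 0 0 0.35" --pt "0 3 -14 0 0 0 0.35" --pt "0 8 -15 0 0 0 0.35" --pt "0 8 -15 0 0 0 0.35" --pt "0 8 -15 0 0 0 0.35" --pt "0 8 -15 0 0 0 0.35"

```text
time_s: 52.58
tool_pos: [549.3, 223.3, 275.1]
tool_rot: [-0.0, 0.912, 0.411, -0.001]
force: [-0.4, -0.5, 0.0]
gripper_width: 29.8
```

```bash
python3 - <<'E'
from capfit import *
st,im,c=snap("wrist","x.png"); print(st['tool_pos'])
u=proj(c,[491.5,274,60]).astype(int);print(u)
y0=max(u[1]-100,0)
draw(im,c,491.6,273.9,np.radians(-41.5),dz=24,crop=(y0,y0+200,u[0]-130,u[0]+130))
im=arm.capture("side"); cv2.imwrite("pics/x_side.png",cv2.resize(im[60:260,180:440,::-1],None,fx=3,fy=3,interpolation=cv2.INTER_CUBIC))
im=arm.capture("top"); cv2.imwrite("pics/x_top.png",cv2.resize(im[140:320,160:500,::-1],None,fx=2,fy=2))
E
```

```text
[549.32251518 223.28822576 275.12967612]
[318 100]
```

View pics/capov.png

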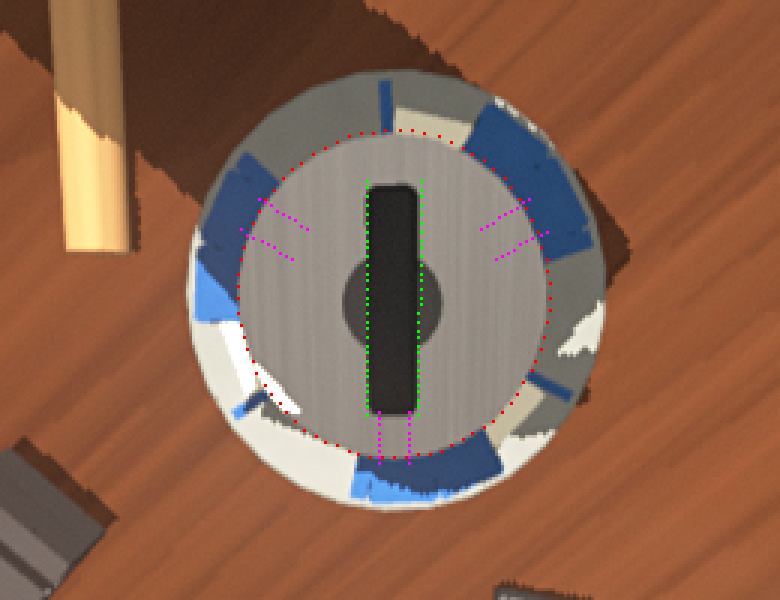

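View pics/x_side.png

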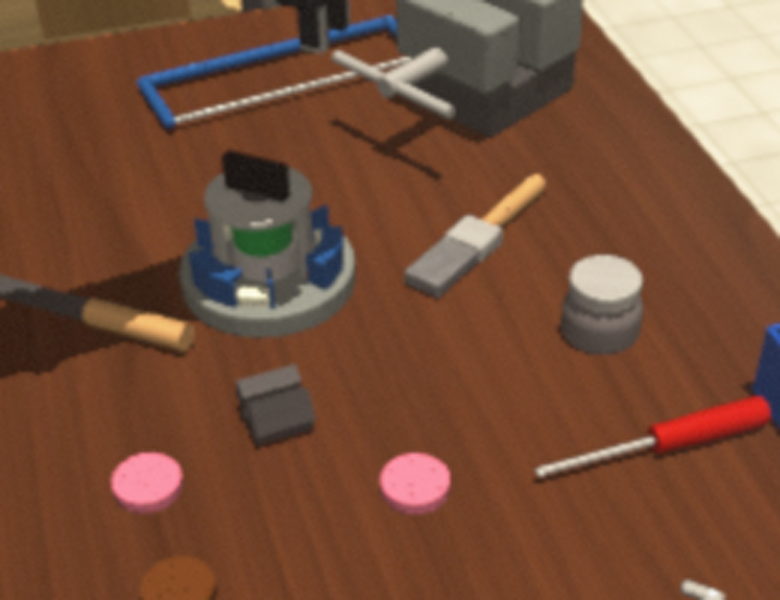

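View pics/x_top.png

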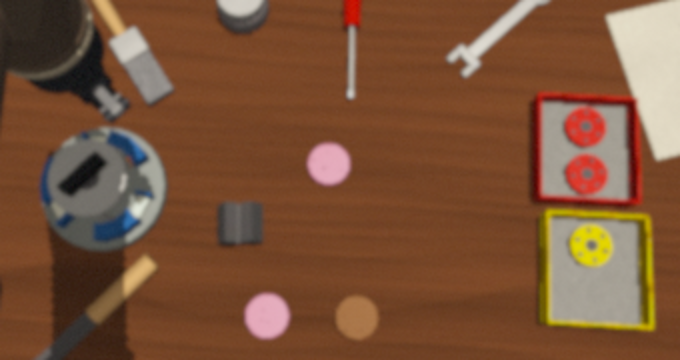

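```bash
python3 - <<'E'
from h import *
im=arm.capture("side"); cv2.imwrite("pics/y_side.png",cv2.resize(im[280:400,250:460,::-1],None,fx=3.5,fy=3.5,interpolation=cv2.INTER_CUBIC))
im=arm.capture("top"); c=cam("top")
cv2.imwrite("pics/y_top.png",cv2.resize(im[180:310,420:500,::-1],None,fx=4,fy=4,interpolation=cv2.INTER_CUBIC))
print(ray(c,(160+592/2,140+245/2),16),ray(c,(459,275),20))
E
```

```text
[ 453.70015473 -356.59582102   16.        ] [ 422.10552252 -362.19173043   20.        ]
```

View pics/y_side.png

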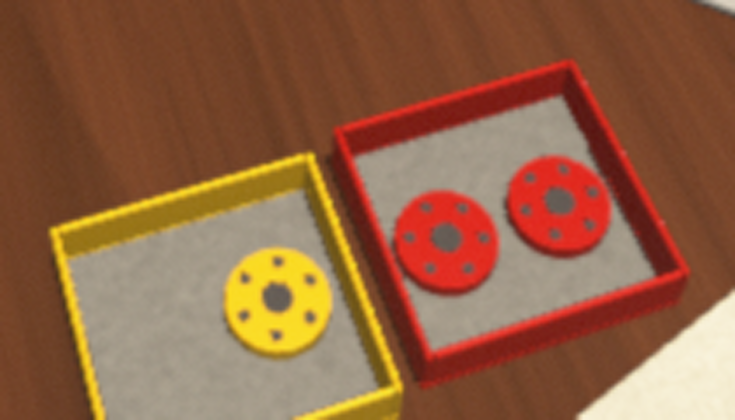

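View pics/y_top.png

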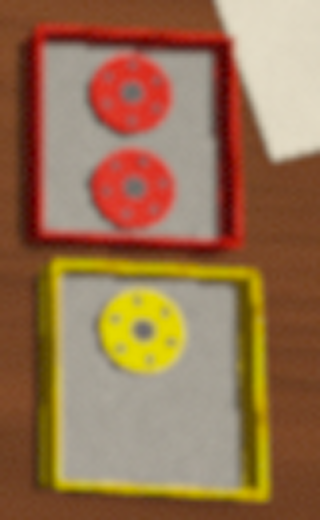

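```bash
python3 -c "
from h import *
print(arm.finish_job())"
```

```text
the job is handed in; nothing more can be done
None
```

The job is done and handed in, with the last move ending at 52.6 s of the 210 s allowed; the hand-in gave no verdict.

- **Discs:** All three green discs are stacked on the pedestal. Both reds lie flat in the red tray and the single yellow lies flat in the yellow tray. A second yellow disc was not on the bench.
- **Cap:** I set its feet on the entry steps with light contact, twisted it 48° clockwise and lowered it. The feet dropped freely and touched at the notch-floor height (10 mm lower), and then I let go and backed off.

**Last checks:**
- The green stack was within about 1 mm of centred. I measured that before the cap went on.
- In the wrist view after release, the cap's top and fin matched a model of the seated, locked cap to about 1–2 mm. The feet are hidden under the roofs, so that match and the contact height are the evidence for the lock.
- I saw no sign that the tools or other things had moved, though I did not measure them. The file's far end was outside the last close-up views.

**One disagreement:** the yellow disc is about 30 mm from where I set it down, probably the announced knock. It is still flat inside its tray.

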